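Press a ferrule onto a knife handle with one turn of the flywheel press

TASK

Take the steel ferrule from the wooden vee block and lay it in the press's nest, between the ram and the handle's tenon, and let go of it; then take the flywheel by its crank knob and turn it clockwise (seen from above) through exactly one revolution, so that the ram alone pushes the ferrule fully home against the handle's shoulder and draws back, and stop with the wheel's mark at the pointer again. The wheel turns stiffly and the knob is set at a different radius each time: feel your way round with it, never forcing the sprung knob in or out along its slot and not running into a second stroke, and leave the other things on the bench alone.

Things in the scene. Friction and masses are not known exactly. Their poses are not given: they have to be found in the camera images.
- press: Grey bench press, fixed; mm. Origin under the flywheel's vertical axis at bench height, z up. Housing 106 x 114, 72 high, wheel on top. From its -y side a round ram (26 diameter) moves along -y at z = 58; in line with it: nest, tenon (17 diameter, coned, tip at y = -120), clamped octagonal handle (shoulder at y = -142). Ram face at home y = -78, stroke 37. Clamp tops z = 82; handle ends at y = -274.
- nest (a point): Where the loaded ferrule's centre belongs: on the ram axis, 58 above the bench, mid-way between ram face and tenon tip (42 mm apart: 8 to spare at either end of the ferrule). Axes as the press's. Two 45-degree rails (upper edges 7 below this point, outermost 18 from the axis) centre a ferrule that is let go; the sides above the rails are open for fingers.
- shoulder (a point): Centre of the handle's shoulder, on the ram's axis: the ferrule is home when its far end is here, its centre 13 mm (14 as the ram leaves it) on the ram's side of this point.
- wheel (a joint): Flywheel angle, rad: 0 = mark at the pointer, ram home; grows clockwise seen from above; one revolution 6.283. The ram goes out over the first half turn, back over the second. The wheel is stiff all the way round (friction, 0.6 N m: 10 to 17 N at the knob), so a yielding arm lags behind its command; it stays where it is left. Starts at 0; a stop at -0.12 blocks turning backward.
- wheel_hub (a point): On the flywheel's axis, at the mid-height of the crank knob (114 above the bench). The wheel is a steel disc of 143 diameter, its face and slot 90 and its hub 96 above the bench. The black round upright knob (24 diameter, 39 high, from 94 to 133 above the bench, free to spin on its pin) stands in a radial slot; with the wheel at home it is on the press's +y side.
- knob_spring (a joint): How far the crank knob is pushed along its radial slot against its spring, m, positive outward; 0 at rest, 1.5 N per mm (pushes across the slot turn the wheel instead). More than 4 mm (6 N) either way is forcing it. The crank's throw is adjustable and set anew each time, not measured: at rest the knob's centre stands 36 to 58 mm from the wheel's axis and keeps that distance all the way round; find it by sight or by feel.
- vee_block: Wooden block with a vee, 60 x 70, fixed on the bench, that carries the ferrule; origin at its underside; the vee runs along its y. Rails as in the press's nest; the carried ferrule's centre is 45 above the bench.
- ferrule_mid (a point): Centre of the loose steel ferrule, a plain tube lying on its side: 30 outside diameter, 20 bore, 26 long, 60 g; its y axis runs along the tube (either end may go first).
- brush: Bystander, to be left alone: wooden scrubbing brush, 41x156x26, in front of the wheel (mm); origin at its underside.
- stray_clip: Bystander, to be left alone: black angle clip, 12x64x12, near the front of the bench (mm); origin at its underside.
- grey_nagura: Bystander, to be left alone: small grey stone, 24x46x20, at the right (mm); origin at its underside.
- tape: Bystander, to be left alone: roll of tan tape, 89 across, 24 high, at the left (mm); origin at its underside.
- ferrule: The ferrule as a body; its origin and axes are those of point ferrule_mid.

How it is judged:
By the outcome, as a careful person would: the job done as asked, in the order asked, and still so for the second after the job is handed in, with the robot touching nothing.
It also fails if it takes over 72 s, if anything falls off the work surface, if the arm or the gripper's body presses on something with over 40 N, if the wrist force passes 120 N, or if a joint passes its speed limit or range.

ROBOT

A 6-joint arm with a two-finger parallel gripper is mounted at the origin on a cart in front of the work surface, level with it; the furniture and walls round the work are solid. World frame = base frame: x ahead of the robot, y to its left, z up, the work surface at z = 0. Lengths are in m, angles in rad, forces in N, time in s.
With the tool pointing down it reaches from about 0.225 to 0.875 m from the base axis. Payload 3.4 kg.
Tool frame: the origin (TCP) lies midway between the tips of the shut fingers; the grasp point (between the pads) lies 19 mm behind it; z points along the fingers, y is the line along which they close (so a half turn about z gives the same grasp; the last joint's range is limited). The gripper opens to 85 mm and grips with 20 to 120 N. Pads are 22 mm wide; open, the fingers measure 114 mm over their backs; the gripper's body (76 mm by 85 mm) begins 54 mm behind the grasp point. The pads swing forward as they close: fully open they stand 13 mm farther back than shut.
Start: joints at [1.163, 0.276, 1.505, -0, 1.361, -0.121], TCP at [0.163, 0.552, 0.192] pointing down, gripper open.
Joint ranges: [-2.89, 2.89], [-0.75, 2.08], [0.22, 2.7], [-1.18, 4.32], [0.11, 2.71], [-2.7, 2.7]. Speed limits (rad/s): [2.57, 2.57, 3.14, 3.14, 3.14, 3.14].

INTERFACE

Orientations are given as a unit quaternion [w, x, y, z].
In Python, from rig import * gives the robot as it stands.
- The arm moves only by the tool apply_moves, never from a script. Its argument "steps" is one flat list of numbers, 4 for each row, row after row: the shift along the world's x, y, z in cm, then the turn about the world's z in degrees. A call has 1 to 8 rows; each row is the pose to reach, as a shift and turn from the pose commanded when the call began; what a row does not reach only later rows make up. A row lasts 1/12 s, in which the tool goes at most 41.7 mm and 7.16 degrees, less where a joint would pass 70% of its speed; a pose out of reach is approached as far as the arm can. A call with a gripper value outside its range is refused whole. "jaw" is the closure in counts, from 0 (fully open) to 255 (shut), set as the call begins (left out, the last holds). The fingers move at their own pace and stop on an object; "newtons" is the grip in N (left out, the last holds). Time passes only in rows, so rows that repeat a pose let the fingers close. It gives the time, the measured TCP pose, the force, the opening and the grip force at its end, in the units of the state.
- get_state(): the state, without advancing time (a new reading comes with each control period).
- get_image(name): name is "scene" or "top" or "wrist"; returns the picture (480x640x3 uint8, red, green, blue); there is no depth.
- calibration(name): a dict with "fx", "fy", "cx", "cy" (pixels), "xyz" and "rotation" of the camera in the world. Camera axes: x right, y up, looking along -z (the intrinsics and any distortion apply to the point x, -y, -z); pixel columns grow to the right and rows downward; lengths in m; the calibration is good to about 2 mm. A picture is of the moment at which its call begins: read the wrist's pose just before it. calibration takes no time and is no camera call; for the wrist camera it gives the pose at the moment of the call.
- sign_off(): hands the job in; it is judged then, once.
The state is a dict: "clock": time; "qpos": joint angles; "qd": joint speeds; "effort": joint torques, N m; "position": TCP position; "ee_rot": TCP orientation; "contact_force": force on the tool from outside, world axes, zero at the start; "moment": the same for the moment, N m; "width": finger opening in m; "gripper_force": force on a finger pad.
Only numpy, scipy, OpenCV 4.12 (cv2) and the standard library are available. Lean on these libraries where they do the work, as an engineer would, in place of code of your own. Each camera call takes 0.05 s, during which the arm holds its last target. There are 200 camera calls.

## Working session

There is one attempt and no reset: what is moved stays moved. The work goes in short steps, Python scripts to look and compute and a tool call to move; the robot and the scene stay as the last step left them, time stands still between calls to the robot, and variables do not carry over. Pictures are saved under pics/ and viewed, at most 10 in all, crops included, and the job is handed in when it is done.

Besides the shell and the picture viewer there is one more tool, called after ">>>" by a JSON object that holds its "op" and its "data", one argument or row to a line. apply_moves: Moves the arm, as the interface text tells. Its arguments: {"type":"object","properties":{"steps":{"type":"array","items":{"type":"number"}},"jaw":{"type":"number"},"newtons":{"type":"number"}},"required":["steps"]}

```bash
mkdir -p pics; ls
python3 - <<'E'
from rig import *
import cv2
s=get_state();print(s)
for n in("top","scene"):
    im=get_image(n);cv2.imwrite(f"pics/{n}0.png",im[:,:,::-1]);print(n,calibration(n))
E
```

```text
pics
{'clock': 0.0, 'qpos': array([ 1.16298448e+00,  2.76632733e-01,  1.50616296e+00,  2.12899021e-06,
        1.36070659e+00, -1.20990912e-01]), 'qd': array([2.81605499e-06, 5.42358960e-04, 2.13419130e-05, 1.16083641e-03,
       8.65947214e-04, 1.84149790e-04]), 'effort': array([ 5.28967503e-04, -4.16783845e+01, -2.45805538e+01,  9.25563609e-05,
        1.12081561e-02,  1.15265672e-05]), 'position': array([0.16242307, 0.55094016, 0.19140639]), 'ee_rot': array([-2.50527506e-04,  1.42919551e-01,  9.89733848e-01, -9.21360721e-04]), 'contact_force': array([ 0.85089836, -0.21374781,  0.09357616]), 'moment': array([-0.02130729,  0.0325897 , -0.05652263]), 'gripper_force': 0.0, 'width': 0.08570609504299088}
top {'fx': 499.32577767152594, 'fy': 499.32577767152594, 'cx': 311.42143670619186, 'cy': 244.64800277440747, 'xyz': array([ 0.45191481, -0.0440936 ,  1.20445525]), 'rotation': array([ 0.711021  ,  0.02116029, -0.00896561, -0.70279513])}
scene {'fx': 546.1924599639386, 'fy': 546.1924599639386, 'cx': 315.57527395994174, 'cy': 228.80197169157123, 'xyz': array([-0.08579009,  0.02138217,  0.87567546]), 'rotation': array([-0.63664873, -0.22012636,  0.23146028,  0.70188954])}
```

View pics/top0.png

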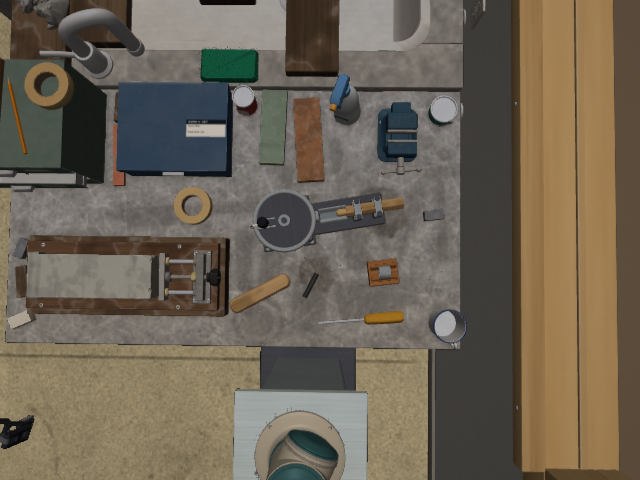

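View pics/scene0.png

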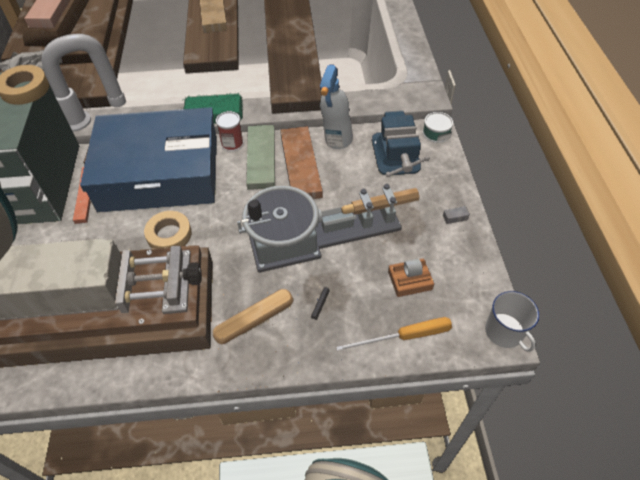

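The top view shows the hub at (284,220), the knob at (263,223), the handle end at (403,204) and the ferrule at (385,272). In the scene view the hub is at (281,212), the knob at (256,210) and the ferrule at (414,268). I'll take enlarged crops for precision.

```bash
cat > h.py <<'E'
from rig import *
import cv2, numpy as np
from scipy.spatial.transform import Rotation as R
def rot(q): return R.from_quat([q[1],q[2],q[3],q[0]])
def ray(c,u,v):
    d=rot(c["rotation"]).apply([(u-c["cx"])/c["fx"],-(v-c["cy"])/c["fy"],-1.]);return np.array(c["xyz"]),d
def plane(c,u,v,z):
    o,d=ray(c,u,v);return o+d*(z-o[2])/d[2]
def tri(c1,p1,c2,p2):
    o1,d1=ray(c1,*p1);o2,d2=ray(c2,*p2)
    t=np.linalg.lstsq(np.stack([d1,-d2],1),o2-o1,rcond=None)[0];a=o1+t[0]*d1;b=o2+t[1]*d2
    return (a+b)/2,np.linalg.norm(a-b)
def proj(c,p):
    q=rot(c["rotation"]).inv().apply(np.array(p)-c["xyz"]);return c["cx"]-c["fx"]*q[0]/q[2],c["cy"]+c["fy"]*q[1]/q[2]
E
python3 - <<'E'
from h import *
a=cv2.imread("pics/top0.png");b=cv2.imread("pics/scene0.png")
A=cv2.resize(a[180:300,240:440],None,fx=4,fy=4,interpolation=cv2.INTER_CUBIC)
B=cv2.resize(b[170:300,230:430],None,fx=4,fy=4,interpolation=cv2.INTER_CUBIC)
cv2.imwrite("pics/a1.png",A);cv2.imwrite("pics/b1.png",B)
T=calibration("top");S=calibration("scene")
for n,p,q in(("hub",(284,220),(281,212)),("knob",(263,223),(256,210)),("ferr",(385,272),(414,268))):print(n,tri(T,p,S,q))
E
```

```text
hub (array([0.55368795, 0.03737176, 0.09246706]), np.float64(2.4581928461542628e-05))
knob (array([0.54453479, 0.08158345, 0.11510544]), np.float64(0.00018815807718984787))
ferr (array([ 0.439828  , -0.19508275,  0.0410301 ]), np.float64(0.00042376834428689564))
```

View pics/a1.png

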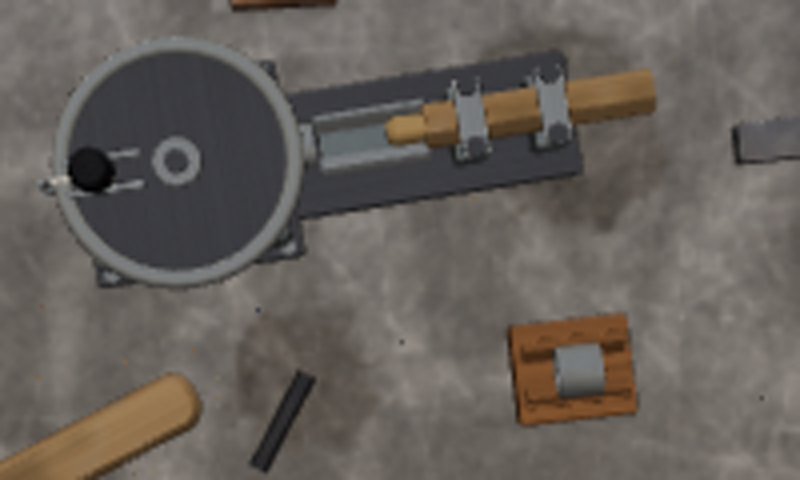

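View pics/b1.png

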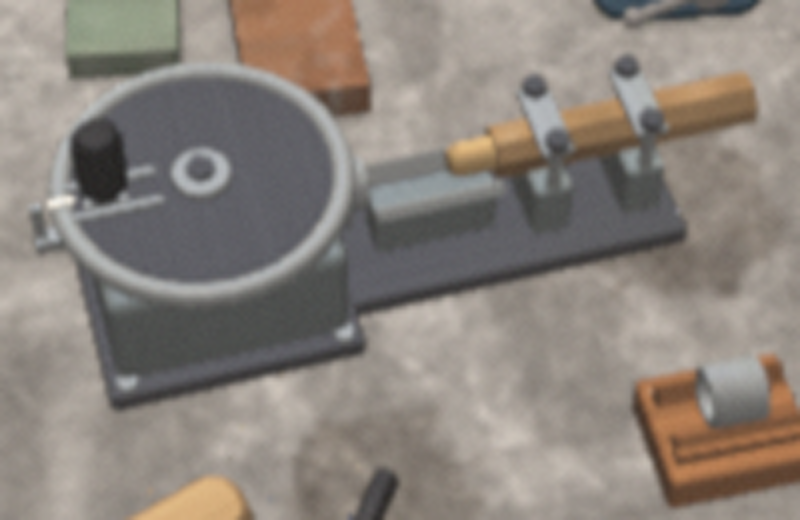

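Run:
```python
from h import *
T=calibration("top");S=calibration("scene")
f=lambda U,V,z:plane(T,240+(U-1.5)/4,180+(V-1.5)/4,z)[:2]
g=lambda U,V,z:plane(S,230+(U-1.5)/4,170+(V-1.5)/4,z)[:2]
print("hub",f(177,161,.096),f(179,161,.09),"S",g(202,167,.098),g(208,182,.09))
h=f(177,161,.096)
k=f(91,169,.133);ks=g(98,130,.133);print("knob",k,ks,np.linalg.norm(k-h))
he=f(655,90,.068);tt=f(388,130,.058);print("hend",he,np.linalg.norm(he-h),"tip",tt,np.linalg.norm(tt-h))
ang=lambda d:np.degrees(np.arctan2(d[1],d[0]))
print("-y dirs",ang(he-h),ang(tt-h),ang(h-k))
print("base edges",ang(f(565,50,.01)-f(290,92,.01)),ang(f(582,173,.01)-f(303,218,.01)))
print("shoulder",f(424,124,.06),np.linalg.norm(f(424,124,.06)-h))
c=[f(*p,.04) for p in((510,327),(627,315),(636,411),(518,425))]
print("block",np.mean(c,0),ang(c[1]-c[0]),ang(c[2]-c[3]),ang(c[3]-c[0]),ang(c[2]-c[1]),[np.linalg.norm(c[i]-c[i-1]) for i in range(4)])
print("ferr",f(580.5,370,.052), "scene", g(735,392,.052))
```

```text
hub [0.55364016 0.03738361] [0.55420249 0.03670294] S [0.55081452 0.03879033] [0.54817194 0.03668893]
knob [0.54543635 0.08100106] [0.54814772 0.08291652] 0.044382254230295605
hend [ 0.59963401 -0.23266211] 0.2739345266252732 tip [ 0.57629519 -0.08116789] 0.12069676091486206
-y dirs -80.3342057554489 -79.18129443415579 -79.34793102078473
base edges -80.71256779721726 -80.19499166884347
shoulder [ 0.57974851 -0.10173926] 0.14155146670361982
block [ 0.43974209 -0.19034092] -83.46104941216005 -82.5174671101542 -174.92214986688597 -174.3817338824003 [np.float64(0.05702175302922029), np.float64(0.06827808550907859), np.float64(0.05587672063382273), np.float64(0.06884353290729461)]
ferr [ 0.43960653 -0.19329483] scene [ 0.43384567 -0.19107714]
```

>>> {"op": "apply_moves", "data": {
  "steps": [1.4, -3.7, 0, -6, 2.8, -7.4, 0, -12, 4.2, -11.1, 0, -18, 5.6, -14.8, 0, -24, 7, -18.5, 0, -30, 8.4, -22.2, 0, -36, 9.8, -25.9, 0, -42, 11.2, -29.6, 0, -48]
}}

```text
clock: 0.77
position: [0.2745, 0.2537, 0.1921]
ee_rot: [0.0, 0.535, 0.845, -0.0]
contact_force: [1.0, 0.0, 1.1]
width: 0.0858
gripper_force: 0.0
```

>>> {"op": "apply_moves", "data": {
  "steps": [1.4, -3.7, 0, -6, 2.8, -7.4, 0, -12, 4.2, -11.1, 0, -18, 5.6, -14.8, 0, -20, 7, -18.5, 0, -20, 8.4, -22.2, 0, -20, 9.8, -25.9, 0, -20, 11.2, -29.6, 0, -20]
}}

```text
clock: 1.43
position: [0.3866, -0.0424, 0.1922]
ee_rot: [0.0, 0.672, 0.74, 0.0]
contact_force: [-0.0, -0.4, 0.0]
width: 0.0855
gripper_force: 0.0
```

>>> {"op": "apply_moves", "data": {
  "steps": [1.3, -3.7, 0, 0, 2.6, -7.4, 0, 0, 3.5, -10.5, -0.5, 0, 4.2, -13, -1, 0, 5.2, -15.2, -1.5, 0, 5.2, -15.2, -2, 0, 5.2, -15.2, -2, 0, 5.2, -15.2, -2, 0]
}}

```text
clock: 2.1
position: [0.4377, -0.1915, 0.1716]
ee_rot: [-0.001, 0.672, 0.741, 0.0]
contact_force: [-0.3, -1.1, 0.8]
width: 0.0852
gripper_force: 0.0
```

Run:
```python
from h import *
s=get_state();c=calibration("wrist");im=get_image("wrist");cv2.imwrite("pics/w1.png",im[:,:,::-1])
import json;json.dump({k:np.array(v).tolist() for k,v in c.items()},open("w1.json","w"))
print(s["position"],c, proj(c,[.438,-.193,.045]),proj(c,s["position"]))
y=rot(s["ee_rot"]).apply([0,1,0]);print(np.degrees(np.arctan2(y[1],y[0])))
```

```text
[ 0.43773292 -0.19152251  0.17163219] {'fx': 405.4908217325697, 'fy': 405.4908217325697, 'cx': 317.8036526470111, 'cy': 238.9114258273055, 'xyz': array([ 0.43129796, -0.12624325,  0.35330414]), 'rotation': array([ 0.99031157, -0.13007072, -0.00554741,  0.04830976])} (np.float64(318.67032445082594), np.float64(219.90503028351606)) (np.float64(318.5436981825698), np.float64(273.61880424872794))
5.554078391796894
```

View pics/w1.png

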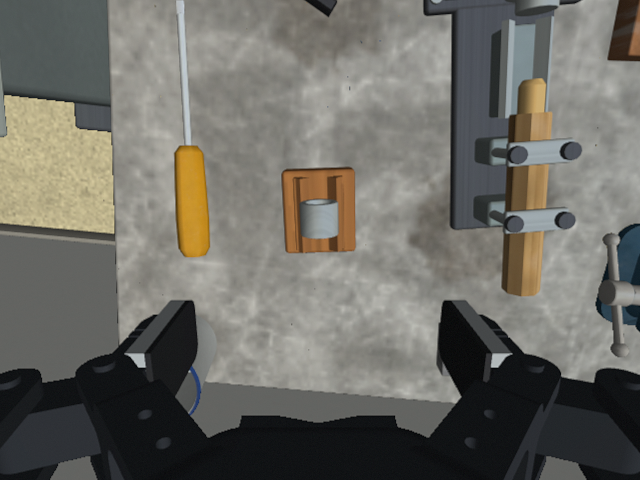

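The wrist view shows the ferrule centred at (319.5,218.5), within about 1 mm of my estimate. The block is rotated about 1.5° more than the tool. Next I descend and close.

>>> {"op": "apply_moves", "data": {
  "steps": [0.1, -0.1, -3, 1.5, 0.1, -0.1, -6, 1.5, 0.1, -0.1, -9, 1.5, 0.1, -0.1, -11, 1.5, 0.1, -0.1, -12.3, 1.5, 0.1, -0.1, -13.1, 1.5, 0.1, -0.1, -13.1, 1.5, 0.1, -0.1, -13.1, 1.5],
  "jaw": 60
}}

```text
clock: 2.82
position: [0.44, -0.193, 0.0419]
ee_rot: [0.0, 0.662, 0.75, 0.0]
contact_force: [0.3, 0.4, 0.6]
width: 0.0652
gripper_force: 0.0
```

>>> {"op": "apply_moves", "data": {
  "steps": [0, 0, 0, 0, 0, 0, 0, 0, 0, 0, 0, 0, 0, 0, 0, 0, 0, 0, 0, 0, 0, 0, 0, 0, 0, 0, 0, 0, 0, 0, 0, 0],
  "jaw": 255,
  "newtons": 25
}}

```text
clock: 3.48
position: [0.4396, -0.1935, 0.0413]
ee_rot: [-0.0, 0.662, 0.749, 0.0]
contact_force: [0.7, 0.5, -0.0]
width: -0.0002
gripper_force: 0.0
```

Run:
```python
from h import *
im=get_image("wrist");b=get_image("scene")
o=np.hstack([cv2.resize(im,(400,300)),cv2.resize(b[180:330,330:530],(400,300))]);cv2.imwrite("pics/w2.png",o[:,:,::-1])
s=get_state();print(s["width"],s["position"])
```

```text
-0.00012172494328794548 [ 0.43965316 -0.19345485  0.04128848]
```

View pics/w2.png

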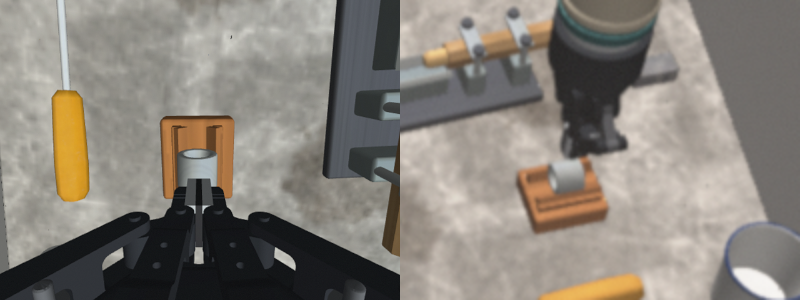

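Run:
```python
from h import *
s=get_state();S=calibration("scene");T=calibration("top");W=calibration("wrist");p=s["position"]
print(p,"scene",proj(S,p),"wrist",proj(W,p), W)
print("ferr in scene",proj(S,[.438,-.193,.045]),"wrist",proj(W,[.438,-.193,.045]))
for n in("scene","wrist"):cv2.imwrite(f"pics/{n}3.png",get_image(n)[:,:,::-1])
a=cv2.imread("pics/scene3.png");b=cv2.imread("pics/wrist3.png")
A=cv2.resize(a[205:305,365:465],(400,400),interpolation=cv2.INTER_CUBIC);B=cv2.resize(b[200:400,220:420],(400,400))
for U,c,f,x0,y0 in((A,S,4,365,205),(B,W,2,220,200)):
    u,v=proj(c,p);cv2.circle(U,(int((u-x0)*f),int((v-y0)*f)),3,(0,0,255),-1)
cv2.imwrite("pics/c3.png",np.hstack([A,B]))
```

```text
[ 0.43965316 -0.19345485  0.04128848] scene (np.float64(413.27032172846634), np.float64(268.080276128835)) wrist (np.float64(318.5213816962322), np.float64(273.5955249128344)) {'fx': 405.4908217325697, 'fy': 405.4908217325697, 'cx': 317.8036526470111, 'cy': 238.9114258273055, 'xyz': array([ 0.43113234, -0.12805629,  0.22283846]), 'rotation': array([ 0.98946632, -0.13091764, -0.0082398 ,  0.06122969])}
ferr in scene (np.float64(413.4681527855756), np.float64(267.74039038302357)) wrist (np.float64(315.13308496832593), np.float64(275.00062391882807))
```

View pics/c3.png

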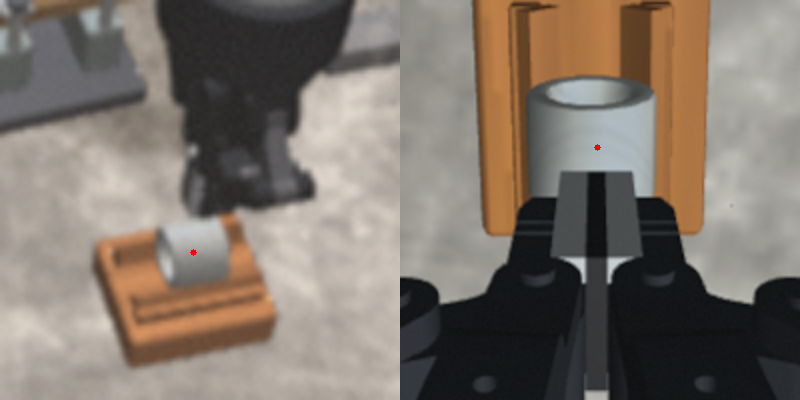

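Run:
```python
from h import *
S=calibration("scene");W=calibration("wrist")
for w in((318,285),(318,288)):
  for s in((414,256.5),(417,257.5),(419,257)):print(w,s,tri(W,w,S,s))
s=get_state();print(s["position"],rot(s["ee_rot"]).as_matrix().round(3).tolist(),s["qpos"])
```

```text
(318, 285) (414, 256.5) (array([ 0.43882238, -0.18734758,  0.07857455]), np.float64(0.005221878446604237))
(318, 285) (417, 257.5) (array([ 0.43950199, -0.19186607,  0.07231146]), np.float64(0.009121433160472123))
(318, 285) (419, 257) (array([ 0.43983597, -0.19394145,  0.07178786]), np.float64(0.012646465194827962))
(318, 288) (414, 256.5) (array([ 0.43886794, -0.18786001,  0.07882714]), np.float64(0.00408630855345753))
(318, 288) (417, 257.5) (array([ 0.43958185, -0.19243739,  0.0724758 ]), np.float64(0.00793012441670609))
(318, 288) (419, 257) (array([ 0.43994667, -0.19454998,  0.07185865]), np.float64(0.01144497255889562))
[ 0.43964765 -0.19344894  0.04126757] [[-0.123, 0.992, -0.0], [0.992, 0.123, 0.0], [0.0, -0.0, -1.0]] [-5.59557077e-01  2.76015137e-01  1.92808171e+00  7.27317549e-05
  9.37547323e-01 -6.82920720e-01]
```

Run:
```python
from h import *
S=calibration("scene");W=calibration("wrist")
for z in np.arange(.04,.09,.005):
  print(round(z,3),"w tip+y edge",np.round(proj(W,[.441,-.1825,z]),1),"s tip corners",[np.round(proj(S,[.4396+dx,-.1935+dy,z]),1).tolist() for dx in(-.012,.012) for dy in(.011,-.011)])
```

```text
0.04 w tip+y edge [324.2 251.2] s tip corners [[408.5, 274.6], [420.6, 273.5], [406.0, 263.5], [417.8, 262.5]]
0.045 w tip+y edge [324.4 254.4] s tip corners [[408.9, 273.1], [421.0, 272.0], [406.3, 262.0], [418.2, 261.0]]
0.05 w tip+y edge [324.6 257.7] s tip corners [[409.2, 271.6], [421.3, 270.5], [406.6, 260.5], [418.6, 259.4]]
0.055 w tip+y edge [324.8 261.2] s tip corners [[409.5, 270.0], [421.7, 269.0], [406.9, 258.9], [418.9, 257.9]]
0.06 w tip+y edge [325.  264.9] s tip corners [[409.9, 268.5], [422.1, 267.4], [407.3, 257.4], [419.3, 256.3]]
0.065 w tip+y edge [325.2 268.8] s tip corners [[410.2, 267.0], [422.5, 265.9], [407.6, 255.8], [419.7, 254.7]]
0.07 w tip+y edge [325.4 273. ] s tip corners [[410.6, 265.4], [422.9, 264.3], [407.9, 254.2], [420.1, 253.2]]
0.075 w tip+y edge [325.6 277.4] s tip corners [[410.9, 263.8], [423.3, 262.7], [408.3, 252.6], [420.5, 251.6]]
0.08 w tip+y edge [325.9 282.1] s tip corners [[411.3, 262.2], [423.7, 261.2], [408.6, 251.0], [420.9, 249.9]]
0.085 w tip+y edge [326.1 287. ] s tip corners [[411.7, 260.6], [424.2, 259.5], [409.0, 249.4], [421.3, 248.3]]
```

Run:
```python
import cv2,numpy as np
a=cv2.imread("pics/scene3.png");b=cv2.imread("pics/wrist3.png")
A=cv2.resize(a[230:290,385:445],(400,400),interpolation=cv2.INTER_CUBIC);A=np.clip((A/255.)**.5*255,0,255).astype('uint8')
B=cv2.resize(b[240:440,220:420],(400,400));B=np.clip((B/255.)**.5*255,0,255).astype('uint8')
cv2.imwrite("pics/c4.png",np.hstack([A,B]))
```

```text
(no output)
```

View pics/c4.png

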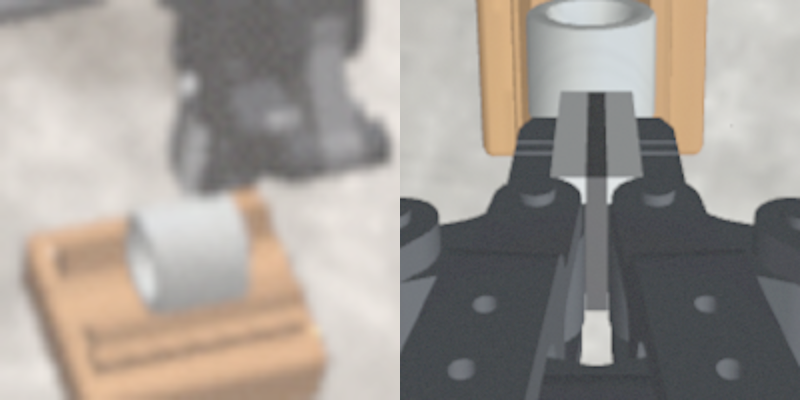

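The finger tips are visibly about 40 mm above the reported TCP, and the ferrule is untouched in its vee. I'll open, lower in steps while watching the force, and check again from near.

>>> {"op": "apply_moves", "data": {
  "steps": [0, 0, 0, 0, 0, 0, 0, 0, 0, 0, 0, 0, 0, 0, 0, 0, 0, 0, 0, 0, 0, 0, 0, 0, 0, 0, 0, 0, 0, 0, 0, 0],
  "jaw": 90
}}

```text
clock: 4.35
position: [0.4397, -0.1935, 0.0413]
ee_rot: [0.0, 0.662, 0.749, 0.0]
contact_force: [0.0, -0.4, -0.2]
width: 0.0554
gripper_force: 0.0
```

>>> {"op": "apply_moves", "data": {
  "steps": [-0.1, 0, -0.5, 0, -0.1, 0, -1.0, 0, -0.1, 0, -1.5, 0, -0.1, 0, -2.0, 0, -0.1, 0, -2.4, 0, -0.1, 0, -2.8, 0, -0.1, 0, -2.8, 0, -0.1, 0, -2.8, 0]
}}

```text
clock: 5.02
position: [0.4385, -0.1933, 0.013]
ee_rot: [-0.0, 0.662, 0.749, -0.0]
contact_force: [0.2, 0.3, 0.8]
width: 0.0553
gripper_force: 0.0
```

Run:
```python
from h import *
for n in("scene","wrist"):cv2.imwrite(f"pics/{n}5.png",get_image(n)[:,:,::-1])
a=cv2.imread("pics/scene5.png");b=cv2.imread("pics/wrist5.png")
A=cv2.resize(a[230:290,385:445],(400,400),interpolation=cv2.INTER_CUBIC);A=np.clip((A/255.)**.5*255,0,255).astype('uint8')
B=cv2.resize(b[150:450,170:470],(400,400));B=np.clip((B/255.)**.5*255,0,255).astype('uint8')
cv2.imwrite("pics/c5.png",np.hstack([A,B]))
s=get_state();print(s["position"],s["contact_force"],s["width"])
```

```text
[ 0.43885499 -0.19356124  0.01341377] [-0.552032   -0.23487542 -0.63717415] 0.055419812090379925
```

View pics/c5.png

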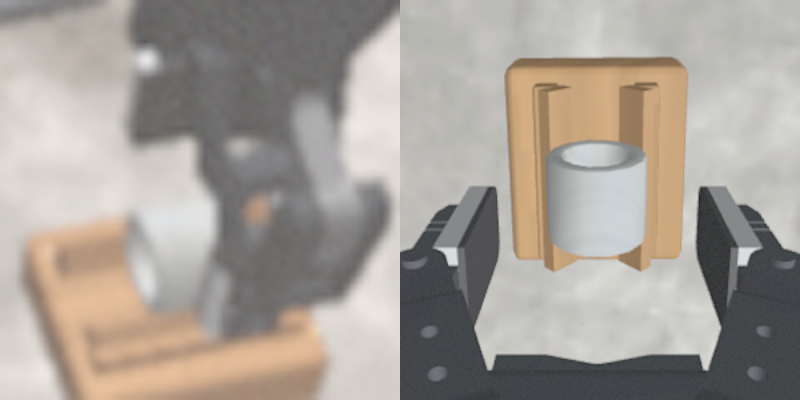

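The scene crop shows the finger tips still above the rails, at about z 0.060. The wrist crop agrees, with the pads straddling the ferrule. I'll go down another 1.3 cm and 2 mm toward +y, then grip.

>>> {"op": "apply_moves", "data": {
  "steps": [0, 0.2, -0.4, 0, 0, 0.2, -0.8, 0, 0, 0.2, -1.1, 0, 0, 0.2, -1.3, 0, 0, 0.2, -1.3, 0]
}}

```text
clock: 5.53
position: [0.4382, -0.1912, -0.0003]
ee_rot: [-0.001, 0.662, 0.749, -0.0]
contact_force: [-0.5, 0.4, 0.7]
width: 0.0554
gripper_force: 0.0
```

>>> {"op": "apply_moves", "data": {
  "steps": [0, 0, 0, 0, 0, 0, 0, 0, 0, 0, 0, 0, 0, 0, 0, 0, 0, 0, 0, 0, 0, 0, 0, 0],
  "jaw": 255,
  "newtons": 25
}}

```text
clock: 6.03
position: [0.4382, -0.1916, 0.0005]
ee_rot: [-0.0, 0.662, 0.749, -0.0]
contact_force: [-2.3, -1.0, 4.1]
width: 0.028
gripper_force: 25.3
```

Run:
```python
from h import *
s=get_state();print(s["position"],s["contact_force"],s["width"],s["gripper_force"])
```

```text
[ 0.43822414 -0.19156218  0.00053793] [-2.33506197 -1.02452047  4.08157276] 0.028049361991323282 25.3207588638179
```

Gripped at 28 mm with an upward push, so the pads hold the ferrule above its centre. I'll reopen, go 8 mm lower, and close again.

>>> {"op": "apply_moves", "data": {
  "steps": [0, 0, 0, 0, 0, 0, 0, 0, 0, 0, 0, 0, 0, 0, -0.4, 0, 0, 0, -0.8, 0, 0, 0, -0.8, 0, 0, 0, -0.8, 0],
  "jaw": 120
}}

```text
clock: 6.62
position: [0.4383, -0.1912, -0.0082]
ee_rot: [-0.001, 0.662, 0.749, -0.0]
contact_force: [-0.3, 0.0, -0.2]
width: 0.0451
gripper_force: 0.0
```

>>> {"op": "apply_moves", "data": {
  "steps": [0, 0, 0, 0, 0, 0, 0, 0, 0, 0, 0, 0, 0, 0, 0, 0, 0, 0, 0, 0],
  "jaw": 255,
  "newtons": 30
}}

```text
clock: 7.03
position: [0.4382, -0.1914, -0.0075]
ee_rot: [-0.0, 0.662, 0.749, -0.0]
contact_force: [-3.1, -1.0, 3.4]
width: 0.0327
gripper_force: 29.7
```

>>> {"op": "apply_moves", "data": {
  "steps": [0, 0, 0, 0, 0, 0, 0, 0, 0, 0, 0, 0, 0, 0, 0.4, 0, 0, 0, 0.4, 0, 0, 0, 0.4, 0],
  "jaw": 120
}}

```text
clock: 7.53
position: [0.4391, -0.1916, -0.0034]
ee_rot: [0.001, 0.662, 0.749, 0.0]
contact_force: [1.0, -0.2, -0.5]
width: 0.0452
gripper_force: 0.0
```

>>> {"op": "apply_moves", "data": {
  "steps": [0, 0, 0, 0, 0, 0, 0, 0, 0, 0, 0, 0, 0, 0, 0, 0, 0, 0, 0, 0],
  "jaw": 255,
  "newtons": 30
}}

```text
clock: 7.95
position: [0.4383, -0.1916, -0.0027]
ee_rot: [0.0, 0.662, 0.75, -0.0]
contact_force: [-3.0, -0.2, 10.6]
width: 0.028
gripper_force: 26.0
```

Run:
```python
from h import *
for n in("scene","wrist","top"):cv2.imwrite(f"pics/{n}6.png",get_image(n)[:,:,::-1])
a=cv2.imread("pics/scene6.png");b=cv2.imread("pics/wrist6.png")
A=cv2.resize(a[230:290,385:445],(400,400),interpolation=cv2.INTER_CUBIC)
B=cv2.resize(b[150:450,170:470],(400,400),interpolation=cv2.INTER_CUBIC)
o=np.hstack([A,B]);o=np.clip((o/255.)**.5*255,0,255).astype('uint8')
cv2.imwrite("pics/c6.png",o)
s=get_state();print(s["position"],s["contact_force"],s["moment"],s["width"],s["gripper_force"])
```

```text
[ 0.43829207 -0.19161957 -0.00269407] [-2.10072788 -0.21281035  9.52799656] [0.04138023 0.54588884 0.05208533] 0.028143607584624343 25.98854816700623
```

View pics/c6.png

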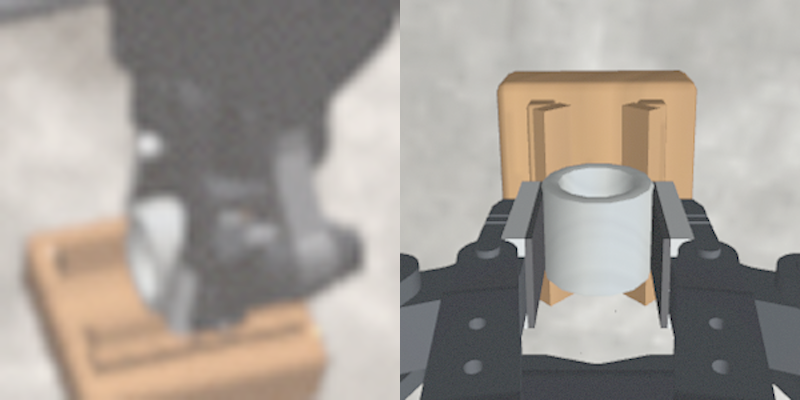

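The scene crop hides most of the ferrule. In the wrist crop it sits between the pads, with the pad tips near its mid-height, so I'll test-lift.

>>> {"op": "apply_moves", "data": {
  "steps": [0, 0, 0.2, 0, 0, 0, 0.5, 0, 0, 0, 1, 0, 0, 0, 1.5, 0, 0, 0, 2.5, 0, 0, 0, 3, 0, 0, 0, 3, 0, 0, 0, 3, 0],
  "newtons": 40
}}

```text
clock: 8.77
position: [0.439, -0.1916, 0.0266]
ee_rot: [0.0, 0.662, 0.749, 0.0]
contact_force: [-1.4, 0.2, -0.6]
width: 0.0277
gripper_force: 39.5
```

```bash
cat > fw.py <<'E'
from h import *
def ferr(im,show=True):
    hsv=cv2.cvtColor(im,cv2.COLOR_RGB2HSV)
    m=((hsv[...,1]<30)&(hsv[...,2]>110)).astype(np.uint8)
    m[:, :250]=0;m[:,390:]=0;m[:200]=0;m[400:]=0
    return m
E
python3 - <<'E'
from fw import *
im=get_image("wrist");b=cv2.cvtColor(cv2.imread("pics/wrist6.png"),cv2.COLOR_BGR2RGB)
for q in(b,im):
    g=cv2.cvtColor(q,cv2.COLOR_RGB2GRAY).astype(int)
    print("col318",g[255:400:4,318].tolist());print("row330",g[330,240:400:4].tolist());print("row300",g[300,240:400:4].tolist())
W=calibration("wrist");print(proj(W,get_state()["position"]))
cv2.imwrite("pics/wrist7.png",im[:,:,::-1])
print(get_state()["width"],get_state()["contact_force"])
E
```

```text
col318 [129, 128, 129, 129, 132, 112, 179, 178, 175, 170, 180, 79, 164, 169, 169, 164, 170, 171, 169, 174, 175, 176, 175, 176, 174, 169, 168, 172, 175, 170, 184, 192, 191, 185, 178, 173, 164]
row330 [21, 20, 38, 174, 203, 203, 49, 47, 28, 27, 80, 89, 108, 119, 131, 141, 153, 162, 167, 171, 176, 176, 178, 177, 175, 176, 178, 177, 170, 171, 12, 15, 54, 50, 203, 203, 152, 42, 19, 23]
row300 [146, 107, 18, 18, 61, 75, 76, 75, 15, 24, 80, 91, 101, 112, 114, 98, 88, 88, 88, 88, 91, 92, 95, 99, 128, 166, 180, 176, 175, 172, 12, 15, 76, 76, 75, 53, 16, 14, 136, 158]
col318 [130, 130, 130, 130, 132, 126, 178, 178, 175, 169, 179, 79, 169, 169, 169, 165, 170, 171, 169, 173, 175, 175, 174, 176, 175, 169, 168, 172, 175, 167, 163, 167, 171, 166, 169, 168, 169]
row330 [23, 20, 18, 138, 204, 201, 95, 57, 29, 27, 81, 88, 106, 119, 131, 140, 152, 162, 166, 171, 175, 177, 178, 177, 176, 177, 178, 176, 169, 173, 13, 11, 60, 147, 201, 205, 150, 17, 20, 20]
row300 [157, 134, 18, 17, 44, 74, 76, 77, 27, 22, 79, 91, 102, 112, 115, 100, 88, 87, 88, 90, 90, 92, 94, 99, 128, 166, 181, 176, 175, 172, 13, 41, 76, 75, 75, 27, 16, 16, 173, 167]
(np.float64(318.51733010171455), np.float64(273.6094614343689))
0.028092943129411206 [ 0.00241057  0.53848592 -0.93271255]
```

Run:
```python
from h import *
import json
w={k:np.array(v) for k,v in json.load(open("w1.json")).items()}
f=lambda u,v,z:plane(w,u,v,z)[:2]
he=f(522,293,.058);sh=f(531.5,113,.058);tt=f(533,80,.058)
ang=lambda d:np.degrees(np.arctan2(d[1],d[0]))
print("wrist: end",he,"sh",sh,"tip",tt,ang(he-sh),ang(he-tt),"L",np.linalg.norm(he-sh),np.linalg.norm(he-tt))
for y,n in((-.274,he),(-.142,sh),(-.12,tt)):
  for yaw in(9.7,):
    d=np.array([np.sin(np.radians(yaw)),-np.cos(np.radians(yaw))]);print("nest from it",n+d*(-y*-1+.099),"hub",n+d*y)
# ferrule in hand
s=get_state();W=calibration("wrist");p=s["position"]
a=np.radians(7.0);ax=np.array([-np.sin(a),np.cos(a),0])
for dy in(-.006,-.003,0,.003,.006):
  c=p+[0,0,.0477]+ax*dy
  print(dy,[np.round(proj(W,c+ax*e+[0,0,.015]),1).tolist() for e in(.013,-.013)],np.round(proj(W,c+ax*.013-[0,0,.015]),1))
b=cv2.imread("pics/wrist7.png",0).astype(int)
print(b[290:304,318].tolist(),b[360:385,318].tolist(),b[268:284,318].tolist(),b[345,262:380].tolist())
```

```text
wrist: end [ 0.60146415 -0.23278784] sh [ 0.57761259 -0.1001108 ] tip [ 0.57363129 -0.07889181] -79.8087075406611 -79.74858519189482 L 0.13480390766043926 0.15639262790678043
nest from it [ 0.57197851 -0.06028973] hub [0.55529806 0.03729491]
nest from it [ 0.57036755 -0.05772555] hub [0.5536871 0.0398591]
nest from it [ 0.57009301 -0.05819204] hub [0.55341256 0.0393926 ]
-0.006 [[319.0, 320.0], [318.8, 390.4]] [318.7 285.3]
-0.003 [[319.0, 311.4], [318.8, 382.6]] [318.7 278.2]
0 [[319.0, 302.7], [318.8, 374.8]] [318.8 270.9]
0.003 [[319.0, 293.9], [318.8, 366.8]] [318.8 263.6]
0.006 [[319.1, 285.0], [318.9, 358.8]] [318.8 256.1]
[171, 169, 171, 172, 175, 178, 184, 138, 75, 79, 89, 95, 145, 168] [167, 168, 170, 171, 173, 175, 175, 175, 175, 174, 171, 167, 161, 161, 162, 162, 163, 164, 165, 166, 168, 169, 169, 170, 168] [129, 130, 129, 131, 99, 75, 90, 126, 168, 181, 178, 178, 178, 179, 179, 178] [20, 26, 44, 51, 53, 54, 54, 50, 34, 25, 29, 28, 27, 27, 29, 28, 24, 66, 77, 80, 84, 88, 93, 97, 103, 106, 109, 114, 117, 121, 123, 126, 130, 133, 135, 138, 141, 143, 145, 148, 152, 152, 155, 156, 160, 163, 164, 167, 167, 168, 170, 169, 172, 173, 174, 174, 175, 174, 175, 176, 177, 177, 178, 177, 179, 179, 180, 179, 178, 179, 179, 180, 179, 179, 179, 179, 179, 179, 179, 180, 180, 180, 180, 181, 180, 179, 179, 179, 176, 174, 171, 168, 165, 163, 166, 94, 7, 10, 14, 11, 15, 9, 12, 12, 39, 55, 57, 55, 58, 52, 29, 18, 21, 19, 21, 21, 21, 20]
```

The ferrule is held, and its centre is 47.7 mm above the reported TCP. I'll carry it over the nest, at about (0.5705, -0.0592) with yaw 9.9°.

>>> {"op": "apply_moves", "data": {
  "steps": [0, 0, 2.5, 0, 0.5, 0.5, 4.7, 0, 2.5, 2.5, 4.7, 1, 5, 5, 4.7, 2, 7.5, 7.5, 4.7, 3, 10, 10, 4.7, 3, 12.2, 12.3, 4.7, 3, 13.2, 13.2, 4.7, 3]
}}

```text
clock: 9.48
position: [0.5732, -0.0564, 0.0727]
ee_rot: [0.0, 0.641, 0.767, 0.001]
contact_force: [-0.1, 0.4, -0.1]
width: 0.0278
gripper_force: 39.8
```

>>> {"op": "apply_moves", "data": {
  "steps": [0, 0, 0, 0, 0, 0, 0, 0, 0, 0, 0, 0]
}}

```text
clock: 9.73
position: [0.5691, -0.0601, 0.0727]
ee_rot: [-0.001, 0.642, 0.766, -0.001]
contact_force: [-0.2, -0.3, -0.2]
width: 0.0279
gripper_force: 39.8
```

Run:
```python
from h import *
s=get_state();p=s["position"];W=calibration("wrist");im=get_image("wrist");cv2.imwrite("pics/wrist8.png",im[:,:,::-1])
print(p,s["width"],s["gripper_force"],rot(s["ee_rot"]).apply([0,1,0]))
n=np.array([.5705,-.0592,.058]);a=np.radians(9.9);ax=np.array([-np.sin(a),np.cos(a),0]);x=np.array([np.cos(a),np.sin(a),0])
for nm,q in(("nest",n),("tip",n-ax*.021),("ram",n+ax*.021),("handend",n-ax*.175),("shoulder",n-ax*.043),("railL",n-x*.018-[0,0,.007]),("railR",n+x*.018-[0,0,.007]),("rimnear",n+ax*(.099-.0715)+[0,0,.032])):print(nm,np.round(proj(W,q),1))
g=cv2.cvtColor(im,cv2.COLOR_RGB2GRAY)
hsv=cv2.cvtColor(im,cv2.COLOR_RGB2HSV);m=(hsv[...,0]>8)&(hsv[...,0]<25)&(hsv[...,1]>90)&(hsv[...,2]>60)
for r in range(230,480,20):
  c=np.where(m[r,200:440])[0]+200;print(r,(c.min(),c.max(),len(c)) if len(c) else None)
```

```text
[ 0.56911107 -0.06013905  0.07269335] 0.027860450335760782 39.79817311512306 [ 0.98463787  0.17459172 -0.002447  ]
nest [321.5 262.5]
tip [321.3 300.7]
ram [321.7 222.2]
handend [320.  530.1]
shoulder [321.1 338.6]
railL [287.2 258.1]
railR [355.6 258.4]
rimnear [322.4 223.9]
230 None
250 None
270 None
290 None
310 None
330 None
350 None
370 (np.int64(296), np.int64(341), 10)
390 None
410 None
430 None
450 None
470 None
```

Run:
```python
from h import *
im=cv2.imread("pics/wrist8.png",0)
for r in(225,232,240,248,256):print(r,im[r,262:384:2].tolist())
print(im[180:300:2,322].tolist())
W=calibration("wrist");n=np.array([.5705,-.0592,.058]);a=np.radians(9.9);ax=np.array([-np.sin(a),np.cos(a),0]);x=np.array([np.cos(a),np.sin(a),0])
for t in(.0,.01,.02):print([np.round(proj(W,n+ax*t+s*x*w+[0,0,h]),0).tolist() for w,h in((.018,-.007),(.0142,-.007)) for s in(-1,1)])
```

```text
225 [93, 97, 97, 102, 99, 96, 99, 97, 95, 97, 100, 98, 110, 113, 111, 185, 195, 196, 198, 198, 201, 196, 175, 163, 164, 165, 167, 170, 172, 173, 180, 176, 174, 170, 164, 152, 108, 106, 110, 110, 111, 108, 116, 194, 193, 198, 96, 99, 97, 100, 101, 98, 99, 98, 100, 99, 99, 101, 98, 116, 183]
232 [94, 96, 96, 103, 100, 97, 97, 98, 94, 97, 99, 97, 109, 112, 111, 183, 196, 195, 197, 197, 199, 194, 173, 164, 163, 164, 164, 165, 165, 165, 165, 166, 166, 167, 167, 149, 109, 110, 111, 110, 112, 109, 122, 195, 192, 195, 92, 99, 98, 101, 101, 98, 98, 98, 100, 99, 99, 100, 99, 144, 183]
240 [92, 96, 96, 102, 101, 98, 99, 97, 94, 96, 100, 99, 108, 113, 112, 179, 196, 196, 198, 197, 199, 195, 174, 163, 163, 162, 163, 164, 163, 164, 165, 163, 164, 164, 164, 144, 110, 110, 111, 111, 114, 109, 139, 195, 192, 180, 93, 98, 98, 102, 101, 98, 98, 97, 98, 99, 98, 99, 97, 168, 185]
248 [87, 97, 97, 103, 100, 98, 99, 98, 94, 97, 99, 99, 110, 112, 111, 169, 197, 195, 197, 198, 200, 195, 176, 163, 165, 165, 164, 165, 164, 164, 164, 165, 164, 165, 164, 138, 109, 109, 111, 110, 112, 108, 155, 194, 193, 164, 94, 98, 97, 101, 100, 98, 97, 99, 97, 99, 98, 101, 95, 170, 186]
256 [83, 98, 96, 101, 101, 98, 99, 99, 94, 96, 97, 100, 108, 113, 111, 159, 196, 195, 197, 198, 200, 195, 176, 165, 165, 165, 165, 166, 166, 164, 165, 165, 163, 164, 164, 136, 109, 110, 110, 111, 112, 107, 166, 193, 193, 147, 96, 98, 98, 102, 98, 98, 98, 98, 97, 99, 99, 99, 86, 187, 182]
[98, 97, 99, 100, 100, 99, 102, 109, 151, 167, 178, 191, 195, 197, 195, 194, 190, 175, 150, 157, 197, 195, 198, 162, 164, 164, 165, 166, 165, 164, 165, 164, 163, 164, 164, 165, 164, 165, 165, 165, 165, 164, 162, 162, 162, 164, 119, 93, 179, 192, 191, 190, 189, 188, 186, 183, 182, 187, 197, 69]
[[287.0, 258.0], [356.0, 258.0], [294.0, 258.0], [348.0, 258.0]]
[[287.0, 239.0], [356.0, 239.0], [294.0, 239.0], [349.0, 239.0]]
[[287.0, 220.0], [357.0, 221.0], [294.0, 220.0], [349.0, 221.0]]
```

>>> {"op": "apply_moves", "data": {
  "steps": [0, 0, -1, 0, 0, 0, -2, 0, 0, 0, -3, 0, 0, 0, -4, 0, 0, 0, -5, 0, 0, 0, -5.6, 0, 0, 0, -6, 0, 0, 0, -6, 0]
}}

```text
clock: 10.45
position: [0.5698, -0.0593, 0.0121]
ee_rot: [-0.001, 0.642, 0.766, -0.001]
contact_force: [-0.2, 0.3, -0.8]
width: 0.0277
gripper_force: 39.9
```

Run:
```python
from h import *
s=get_state();print(s["position"],s["contact_force"],s["width"])
im=get_image("wrist");cv2.imwrite("pics/wrist9.png",im[:,:,::-1]);g=cv2.cvtColor(im,cv2.COLOR_RGB2GRAY)
print(g[200:400:3,319].tolist());W=calibration("wrist")
n=s["position"]+np.array([0,0,.0477]);a=np.radians(9.9);ax=np.array([-np.sin(a),np.cos(a),0])
print([np.round(proj(W,n+ax*t+[0,0,h]),1).tolist() for t,h in((.013,.015),(-.013,.015),(-.021,0),(.021,0))])
```

```text
[ 0.56978434 -0.05931311  0.01209998] [-0.18423157  0.34772157 -0.781917  ] 0.027705363547428717
[107, 104, 106, 105, 105, 106, 107, 106, 107, 109, 109, 152, 170, 183, 198, 206, 210, 209, 207, 205, 196, 174, 171, 204, 130, 144, 206, 205, 204, 201, 198, 199, 215, 91, 172, 198, 198, 197, 194, 196, 199, 199, 198, 200, 203, 204, 204, 203, 203, 204, 204, 199, 195, 195, 197, 204, 204, 183, 182, 191, 192, 197, 196, 215, 214, 214, 215]
[[316.9, 301.4], [316.7, 373.2], [316.8, 368.8], [317.1, 262.6]]
```

>>> {"op": "apply_moves", "data": {
  "steps": [0, 0, -0.1, 0, 0, 0, -0.15, 0, 0, 0, -0.15, 0]
}}

```text
clock: 10.75
position: [0.5711, -0.0595, 0.0122]
ee_rot: [0.0, 0.642, 0.766, 0.0]
contact_force: [-0.5, -0.6, -0.1]
width: 0.0278
gripper_force: 39.9
```

>>> {"op": "apply_moves", "data": {
  "steps": [0, 0, 0, 0, 0, 0, 0, 0, 0, 0, 0, 0, 0, 0, 0, 0, 0, 0, 0, 0],
  "jaw": 110
}}

```text
clock: 11.17
position: [0.5708, -0.0595, 0.012]
ee_rot: [0.0, 0.642, 0.766, 0.0]
contact_force: [0.4, -0.7, -0.8]
width: 0.0486
gripper_force: 0.0
```

>>> {"op": "apply_moves", "data": {
  "steps": [0, 0, 1, 0, 0, 0, 2.5, 0, 0, 0, 4, 0, 0, 0, 6, 0, 0, 0, 8, 0, 0, 0, 10, 0, 0, 0, 12, 0, 0, 0, 12, 0]
}}

```text
clock: 11.83
position: [0.5738, -0.0601, 0.1369]
ee_rot: [0.004, 0.642, 0.766, 0.002]
contact_force: [1.1, -0.0, -0.2]
width: 0.0483
gripper_force: 0.0
```

Run:
```python
from h import *
s=get_state();print(s["position"],s["contact_force"],s["width"])
im=get_image("wrist");cv2.imwrite("pics/wrist10.png",im[:,:,::-1]);W=calibration("wrist");g=cv2.cvtColor(im,cv2.COLOR_RGB2GRAY)
n=np.array([.5695,-.0592,.058]);a=np.radians(9.9);ax=np.array([-np.sin(a),np.cos(a),0]);x=np.array([np.cos(a),np.sin(a),0])
for nm,q in(("nest",n),("f+",n+ax*.013+[0,0,.015]),("f-",n-ax*.013+[0,0,.015]),("tip",n-ax*.021),("ram",n+ax*.021),("fL",n-x*.015),("fR",n+x*.015),("shoulder",n-ax*.043)):print(nm,np.round(proj(W,q),1))
print("col",g[170:290:1,318].tolist())
print("row",g[238,285:355].tolist())
```

```text
[ 0.5737646  -0.06009848  0.13694521] [ 1.12272531 -0.04927346 -0.2482468 ] 0.048307253542835674
nest [313.2 231.6]
f+ [313.1 217. ]
f- [313.1 257.5]
tip [313.2 262. ]
ram [313.2 199.9]
fL [290.3 231.5]
fR [336.  231.6]
shoulder [313.2 292.5]
col [96, 96, 97, 97, 104, 131, 153, 161, 170, 178, 184, 189, 190, 189, 188, 189, 188, 185, 178, 166, 151, 128, 150, 186, 193, 192, 193, 194, 193, 170, 153, 156, 157, 158, 160, 160, 163, 141, 102, 127, 151, 151, 149, 149, 121, 99, 160, 190, 188, 188, 188, 188, 189, 188, 186, 183, 183, 186, 189, 189, 188, 185, 186, 188, 190, 191, 191, 191, 190, 190, 189, 190, 189, 190, 191, 189, 186, 182, 182, 182, 181, 184, 187, 190, 185, 165, 143, 102, 65, 106, 165, 185, 184, 184, 183, 185, 185, 192, 197, 198, 198, 198, 199, 198, 198, 199, 198, 198, 198, 199, 199, 198, 198, 198, 198, 198, 198, 198, 198, 199]
row [102, 110, 113, 94, 78, 81, 87, 94, 101, 111, 118, 124, 130, 136, 141, 148, 152, 158, 162, 168, 172, 173, 177, 180, 182, 182, 184, 186, 187, 189, 189, 190, 190, 190, 191, 190, 192, 191, 192, 191, 187, 186, 185, 184, 182, 178, 170, 151, 157, 182, 192, 155, 106, 90, 92, 94, 93, 93, 95, 97, 95, 95, 95, 94, 95, 94, 94, 94, 95, 95]
```

The ferrule sits in the nest with gaps at both ends and the gripper is clear. I'm moving over the knob.

>>> {"op": "apply_moves", "data": {
  "steps": [-0.5, 2.5, 0, 0, -1, 5, 0, 0, -1.5, 8, 0, 0, -2, 11, 0, 0, -2.5, 13.5, 0, 0, -2.5, 14.1, 0, 0, -2.5, 14.1, 0, 0, -2.5, 14.1, 0, 0]
}}

```text
clock: 12.55
position: [0.5455, 0.0811, 0.1313]
ee_rot: [0.0, 0.642, 0.767, -0.001]
contact_force: [-0.1, -0.7, -0.2]
width: 0.0487
gripper_force: 0.0
```

Run:
```python
from h import *
s=get_state();print(s["position"],s["contact_force"],s["width"])
W=calibration("wrist");im=get_image("wrist");cv2.imwrite("pics/wrist11.png",im[:,:,::-1]);g=cv2.cvtColor(im,cv2.COLOR_RGB2GRAY)
h=np.array([.553,.038,0]);a=np.radians(9.9);ax=np.array([-np.sin(a),np.cos(a),0])
k=h+ax*.0443
for nm,q in(("hub",h+[0,0,.096]),("ktop",k+[0,0,.133]),("kbase",k+[0,0,.094])):print(nm,np.round(proj(W,q),1))
m=(g<35).astype(np.uint8);n,l,st,c=cv2.connectedComponentsWithStats(m)
for i in range(1,n):
  if st[i,4]>150:print(st[i].tolist(),c[i].round(1))
u,v=map(int,proj(W,k+[0,0,.133]))
print("row",v,g[v,u-60:u+60:2].tolist());print("col",u,g[v-60:v+90:2,u].tolist())
```

```text
[0.54549063 0.08109725 0.13126677] [-0.13327092 -0.70913465 -0.16338318] 0.0486796572560091
hub [318.  323.3]
ktop [318.4 273.8]
kbase [318.4 249.9]
[46, 0, 226, 43, 1726] [154.1  18.9]
[502, 0, 138, 147, 8532] [554.4  67.4]
[0, 17, 297, 64, 2385] [157.8  50. ]
[294, 229, 48, 59, 1934] [316.1 257.8]
[0, 289, 640, 191, 50817] [351.8 415.1]
[78, 425, 59, 55, 1532] [100.  452.8]
row 273 [95, 96, 96, 96, 95, 96, 96, 96, 96, 97, 97, 97, 96, 95, 97, 96, 97, 96, 101, 23, 20, 26, 32, 33, 32, 33, 32, 33, 33, 32, 32, 33, 34, 34, 33, 33, 34, 34, 34, 33, 29, 87, 98, 97, 98, 96, 97, 96, 97, 98, 97, 97, 97, 97, 97, 97, 98, 98, 98, 97]
col 318 [248, 248, 248, 252, 98, 97, 86, 94, 10, 13, 14, 14, 14, 15, 18, 20, 22, 25, 30, 33, 34, 34, 35, 35, 35, 33, 32, 33, 34, 34, 32, 33, 33, 33, 32, 33, 30, 24, 92, 99, 89, 91, 171, 192, 190, 190, 191, 170, 41, 93, 97, 98, 98, 97, 97, 96, 97, 96, 95, 161, 193, 193, 168, 95, 98, 100, 100, 97, 93, 98, 97, 95, 94, 96, 94]
```

Run:
```python
from h import *
W=calibration("wrist");im=cv2.imread("pics/wrist11.png",0)
hb=plane(W,318,317,.096)[:2];k=plane(W,317.5,267.3,.133)[:2]
print("hub",hb,"knob",k,np.linalg.norm(k-hb))
n,l,st,c=cv2.connectedComponentsWithStats((im<36).astype(np.uint8))
# knob top disc: ellipse via lower part of its contour
m=(l==l[262,317]).astype(np.uint8)
cs,_=cv2.findContours(m,cv2.RETR_EXTERNAL,cv2.CHAIN_APPROX_NONE);p=max(cs,key=len)[:,0]
for r in range(232,290,4):
  q=p[p[:,1]==r][:,0];print(r,q.min() if len(q) else 0,q.max() if len(q) else 0,end="; ")
hr=(im>150).astype(np.uint8);print([ (np.where(hr[r,290:346])[0]+290)[[0,-1]].tolist() for r in (300,308,317,326,334) if hr[r,290:346].any()])
for kk in ([.5455,.0811+.000,.133],[k[0],k[1],.133]):
  print([np.round(proj(W,np.array(kk)+d),1).tolist() for d in([0,.012,0],[0,-.012,0],[-.012,0,0],[.012,0,0])])
```

```text
hub [0.55248082 0.04136927] knob [0.54462123 0.08416806] 0.04351447594606555
232 306 329; 236 302 333; 240 299 336; 244 298 337; 248 297 338; 252 296 339; 256 295 340; 260 294 340; 264 294 341; 268 295 340; 272 296 339; 276 297 337; 280 301 333; 284 305 329; 288 0 0; [[306, 330], [298, 337], [296, 339], [298, 337], [306, 329]]
[[322.7, 249.6], [313.8, 297.0], [293.0, 269.5], [343.2, 277.9]]
[[322.1, 243.0], [313.1, 290.8], [292.2, 263.0], [342.7, 271.5]]
```

>>> {"op": "apply_moves", "data": {
  "steps": [-0.05, 0.25, -1, 0, -0.05, 0.25, -3, 0, -0.05, 0.25, -5, 0, -0.05, 0.25, -6, 0, -0.05, 0.25, -7, 0, -0.05, 0.25, -7.6, 0, -0.05, 0.25, -7.6, 0]
}}

```text
clock: 13.18
position: [0.5445, 0.0836, 0.0545]
ee_rot: [-0.001, 0.643, 0.766, -0.001]
contact_force: [0.3, -0.1, -0.6]
width: 0.0484
gripper_force: 0.0
```

>>> {"op": "apply_moves", "data": {
  "steps": [0, 0, 0, 0, 0, 0, 0, 0, 0, 0, 0, 0, 0, 0, 0, 0, 0, 0, 0, 0, 0, 0, 0, 0],
  "jaw": 255,
  "newtons": 50
}}

```text
clock: 13.68
position: [0.545, 0.084, 0.0567]
ee_rot: [0.0, 0.642, 0.766, 0.0]
contact_force: [-2.9, -0.6, 5.9]
width: 0.0224
gripper_force: 49.3
```

Run:
```python
from h import *
s=get_state();print(s["position"],s["contact_force"],s["moment"],s["width"],s["gripper_force"])
```

```text
[0.5449651  0.08400695 0.05671887] [-2.85991147 -0.57542103  5.85472296] [-0.16630059  0.53365512  0.00288649] 0.022398092314942282 49.28105563391
```

The knob is held at 22.4 mm opening with low force. I'll work out the circle's increments.

```bash
cat > circ.py <<'E'
import numpy as np,sys
# rel table: from angle a to b (deg, theta clockwise), n rows, radius r cm, extra shift (dx,dy) cm spread
def tab(a,b,n,r,dx=0,dy=0,phi=99.8,r0=None):
    r0=r0 or r;P=lambda t,q:q*np.array([np.cos(np.radians(phi-t)),np.sin(np.radians(phi-t))])
    o=[]
    for i in range(1,n+1):
        d=P(a+(b-a)*i/n,r)-P(a,r0)+np.array([dx,dy])*i/n;o+=[round(d[0],2),round(d[1],2),0,0]
    return o
if __name__=="__main__":
    for a in range(0,360,40):print(a,a+40,tab(a,a+40,8,4.43))
E
python3 circ.py; python3 -c "
from circ import *
print(tab(0,20,5,4.43))"
```

```text
0 40 [np.float64(0.38), np.float64(0.05), 0, 0, np.float64(0.77), np.float64(0.06), 0, 0, np.float64(1.16), np.float64(0.05), 0, 0, np.float64(1.54), np.float64(-0.01), 0, 0, np.float64(1.92), np.float64(-0.09), 0, 0, np.float64(2.28), np.float64(-0.21), 0, 0, np.float64(2.64), np.float64(-0.36), 0, 0, np.float64(2.98), np.float64(-0.54), 0, 0]
40 80 [np.float64(0.33), np.float64(-0.21), 0, 0, np.float64(0.63), np.float64(-0.45), 0, 0, np.float64(0.92), np.float64(-0.71), 0, 0, np.float64(1.18), np.float64(-0.99), 0, 0, np.float64(1.41), np.float64(-1.3), 0, 0, np.float64(1.62), np.float64(-1.63), 0, 0, np.float64(1.79), np.float64(-1.97), 0, 0, np.float64(1.94), np.float64(-2.33), 0, 0]
80 120 [np.float64(0.11), np.float64(-0.37), 0, 0, np.float64(0.2), np.float64(-0.75), 0, 0, np.float64(0.25), np.float64(-1.13), 0, 0, np.float64(0.26), np.float64(-1.52), 0, 0, np.float64(0.24), np.float64(-1.9), 0, 0, np.float64(0.19), np.float64(-2.29), 0, 0, np.float64(0.11), np.float64(-2.66), 0, 0, np.float64(-0.01), np.float64(-3.03), 0, 0]
120 160 [np.float64(-0.15), np.float64(-0.36), 0, 0,
[... 1570 characters left out ...]
oat64(1.87), 0, 0, np.float64(0.6), np.float64(2.21), 0, 0, np.float64(0.81), np.float64(2.54), 0, 0, np.float64(1.05), np.float64(2.84), 0, 0]
320 360 [np.float64(0.26), np.float64(0.28), 0, 0, np.float64(0.55), np.float64(0.54), 0, 0, np.float64(0.86), np.float64(0.78), 0, 0, np.float64(1.18), np.float64(0.98), 0, 0, np.float64(1.53), np.float64(1.16), 0, 0, np.float64(1.88), np.float64(1.31), 0, 0, np.float64(2.25), np.float64(1.42), 0, 0, np.float64(2.63), np.float64(1.51), 0, 0]
[np.float64(0.31), np.float64(0.04), 0, 0, np.float64(0.61), np.float64(0.06), 0, 0, np.float64(0.92), np.float64(0.06), 0, 0, np.float64(1.23), np.float64(0.04), 0, 0, np.float64(1.54), np.float64(-0.01), 0, 0]
```

>>> {"op": "apply_moves", "data": {
  "steps": [0.31, 0.04, 0, 0, 0.61, 0.06, 0, 0, 0.92, 0.06, 0, 0, 1.23, 0.04, 0, 0, 1.54, -0.01, 0, 0, 1.54, -0.01, 0, 0]
}}

```text
clock: 14.18
position: [0.5556, 0.0845, 0.0566]
ee_rot: [-0.004, 0.642, 0.766, -0.003]
contact_force: [-11.8, 0.2, 12.7]
width: 0.0227
gripper_force: 50.0
```

```bash
cat > log.py <<'E'
from h import *
import sys
# args: commanded theta
s=get_state();p=s["position"];f=s["contact_force"];c=np.array([.5525,.0403])
d=p[:2]-c;th=99.8-np.degrees(np.arctan2(d[1],d[0]));u=d/np.linalg.norm(d);t=np.array([u[1],-u[0]])
print("t",round(s["clock"],2),"p",p.round(4),"th",round(th%360,1),"R",round(np.linalg.norm(d)*1e3,1),"Frad",round(f[:2]@u,1),"Ftan",round(f[:2]@t,1),"Fz",round(f[2],1),"w",round(s["width"],4),"grip",round(s["gripper_force"],1))
open("log.txt","a").write(f"{p[0]} {p[1]} {f[0]} {f[1]}\n")
E
python3 log.py
```

```text
t 14.18 p [0.5556 0.0845 0.0566] th 13.8 R 44.3 Frad -0.6 Ftan -11.8 Fz 12.7 w 0.0227 grip 50.0
```

```bash
python3 -c "
from circ import *
for a,b in((20,55),(55,95),(95,135)):print(a,[float(x) for x in tab(a,b,8,4.43)])"
```

```text
20 [0.33, -0.07, 0.0, 0.0, 0.65, -0.17, 0.0, 0.0, 0.97, -0.29, 0.0, 0.0, 1.27, -0.44, 0.0, 0.0, 1.57, -0.61, 0.0, 0.0, 1.85, -0.8, 0.0, 0.0, 2.11, -1.01, 0.0, 0.0, 2.36, -1.24, 0.0, 0.0]
55 [0.26, -0.29, 0.0, 0.0, 0.49, -0.59, 0.0, 0.0, 0.7, -0.92, 0.0, 0.0, 0.88, -1.26, 0.0, 0.0, 1.02, -1.62, 0.0, 0.0, 1.14, -1.99, 0.0, 0.0, 1.22, -2.37, 0.0, 0.0, 1.27, -2.75, 0.0, 0.0]
95 [0.02, -0.39, 0.0, 0.0, -0.0, -0.77, 0.0, 0.0, -0.05, -1.16, 0.0, 0.0, -0.14, -1.53, 0.0, 0.0, -0.26, -1.9, 0.0, 0.0, -0.41, -2.26, 0.0, 0.0, -0.59, -2.6, 0.0, 0.0, -0.79, -2.92, 0.0, 0.0]
```

>>> {"op": "apply_moves", "data": {
  "steps": [0.33, -0.07, 0.05, 0, 0.65, -0.17, 0.1, 0, 0.97, -0.29, 0.1, 0, 1.27, -0.44, 0.1, 0, 1.57, -0.61, 0.1, 0, 1.85, -0.8, 0.1, 0, 2.11, -1.01, 0.1, 0, 2.36, -1.24, 0.1, 0]
}}

```text
clock: 14.85
position: [0.5785, 0.0754, 0.0567]
ee_rot: [-0.006, 0.643, 0.766, -0.001]
contact_force: [-11.2, 8.8, 7.8]
width: 0.0222
gripper_force: 49.5
```

```bash
python3 log.py
```

```text
t 14.85 p [0.5785 0.0754 0.0567] th 46.4 R 43.7 Frad 0.4 Ftan -14.2 Fz 7.8 w 0.0222 grip 49.5
```

>>> {"op": "apply_moves", "data": {
  "steps": [0.26, -0.29, 0, 0, 0.49, -0.59, 0, 0, 0.7, -0.92, 0, 0, 0.88, -1.26, 0, 0, 1.02, -1.62, 0, 0, 1.14, -1.99, 0, 0, 1.22, -2.37, 0, 0, 1.27, -2.75, 0, 0]
}}

```text
clock: 15.52
position: [0.5957, 0.0501, 0.0569]
ee_rot: [-0.004, 0.643, 0.766, 0.003]
contact_force: [-2.7, 14.7, 2.2]
width: 0.0226
gripper_force: 49.0
```

```bash
python3 log.py
```

```text
t 15.52 p [0.5957 0.0501 0.0569] th 87.0 R 44.3 Frad 0.6 Ftan -15.0 Fz 2.2 w 0.0226 grip 49.0
```

>>> {"op": "apply_moves", "data": {
  "steps": [0.02, -0.39, 0, 0, 0, -0.77, 0, 0, -0.05, -1.16, 0, 0, -0.14, -1.53, 0, 0, -0.26, -1.9, 0, 0, -0.41, -2.26, 0, 0, -0.59, -2.6, 0, 0, -0.79, -2.92, 0, 0]
}}

```text
clock: 16.18
position: [0.5932, 0.02, 0.0571]
ee_rot: [0.001, 0.643, 0.766, 0.006]
contact_force: [7.6, 12.9, -5.1]
width: 0.0225
gripper_force: 49.1
```

```bash
python3 log.py;  python3 -c "
from circ import *
for a,b in((135,170),(170,205),(205,245)):print(a,[float(x) for x in tab(a,b,8,4.43)])"
```

```text
t 16.18 p [0.5932 0.02   0.0571] th 126.3 R 45.4 Frad 1.0 Ftan -14.9 Fz -5.1 w 0.0225 grip 49.1
135 [-0.21, -0.27, 0.0, 0.0, -0.43, -0.52, 0.0, 0.0, -0.67, -0.76, 0.0, 0.0, -0.94, -0.97, 0.0, 0.0, -1.21, -1.16, 0.0, 0.0, -1.5, -1.34, 0.0, 0.0, -1.81, -1.49, 0.0, 0.0, -2.12, -1.61, 0.0, 0.0]
170 [-0.32, -0.1, 0.0, 0.0, -0.65, -0.18, 0.0, 0.0, -0.99, -0.23, 0.0, 0.0, -1.32, -0.26, 0.0, 0.0, -1.66, -0.26, 0.0, 0.0, -2.0, -0.23, 0.0, 0.0, -2.33, -0.18, 0.0, 0.0, -2.66, -0.11, 0.0, 0.0]
205 [-0.37, 0.12, 0.0, 0.0, -0.72, 0.27, 0.0, 0.0, -1.07, 0.45, 0.0, 0.0, -1.39, 0.66, 0.0, 0.0, -1.7, 0.89, 0.0, 0.0, -1.98, 1.15, 0.0, 0.0, -2.24, 1.44, 0.0, 0.0, -2.48, 1.75, 0.0, 0.0]
```

>>> {"op": "apply_moves", "data": {
  "steps": [-0.21, -0.27, 0, 0, -0.43, -0.52, 0, 0, -0.67, -0.76, 0, 0, -0.94, -0.97, 0, 0, -1.21, -1.16, 0, 0, -1.5, -1.34, 0, 0, -1.81, -1.49, 0, 0, -2.12, -1.61, 0, 0]
}}

```text
clock: 16.85
position: [0.5755, 0.001, 0.0572]
ee_rot: [0.005, 0.643, 0.766, 0.006]
contact_force: [13.5, 6.0, -10.5]
width: 0.0227
gripper_force: 49.3
```

```bash
python3 log.py
```

```text
t 16.85 p [0.5755 0.001  0.0572] th 159.5 R 45.6 Frad 1.6 Ftan -14.7 Fz -10.5 w 0.0227 grip 49.3
```

>>> {"op": "apply_moves", "data": {
  "steps": [-0.32, -0.12, -0.05, 0, -0.65, -0.22, -0.1, 0, -0.99, -0.29, -0.1, 0, -1.32, -0.33, -0.1, 0, -1.66, -0.33, -0.1, 0, -2, -0.3, -0.1, 0, -2.34, -0.25, -0.1, 0, -2.68, -0.18, -0.1, 0]
}}

```text
clock: 17.52
position: [0.5509, -0.0046, 0.0572]
ee_rot: [0.008, 0.642, 0.766, 0.005]
contact_force: [13.7, -2.7, -8.7]
width: 0.0223
gripper_force: 49.6
```

```bash
python3 log.py
```

```text
t 17.52 p [ 0.5509 -0.0046  0.0572] th 191.8 R 44.9 Frad 2.2 Ftan -13.8 Fz -8.7 w 0.0223 grip 49.6
```

>>> {"op": "apply_moves", "data": {
  "steps": [-0.38, 0.09, 0, 0, -0.75, 0.22, 0, 0, -1.11, 0.38, 0, 0, -1.45, 0.58, 0, 0, -1.77, 0.81, 0, 0, -2.06, 1.07, 0, 0, -2.32, 1.36, 0, 0, -2.56, 1.67, 0, 0]
}}

```text
clock: 18.18
position: [0.5225, 0.0087, 0.0571]
ee_rot: [0.008, 0.641, 0.767, 0.001]
contact_force: [7.9, -12.5, -3.9]
width: 0.0225
gripper_force: 49.9
```

```bash
python3 log.py;  python3 -c "
from circ import *
for a,b in((245,280),(280,315),(315,345),(345,360),(360,375)):print(a,[float(x) for x in tab(a,b,8,4.5)])"
```

```text
t 18.18 p [0.5225 0.0087 0.0571] th 233.3 R 43.5 Frad 3.7 Ftan -14.4 Fz -3.9 w 0.0225 grip 49.9
245 [-0.19, 0.29, 0.0, 0.0, -0.35, 0.59, 0.0, 0.0, -0.49, 0.91, 0.0, 0.0, -0.6, 1.23, 0.0, 0.0, -0.69, 1.56, 0.0, 0.0, -0.75, 1.9, 0.0, 0.0, -0.79, 2.24, 0.0, 0.0, -0.8, 2.58, 0.0, 0.0]
280 [0.01, 0.34, 0.0, 0.0, 0.05, 0.68, 0.0, 0.0, 0.12, 1.02, 0.0, 0.0, 0.21, 1.35, 0.0, 0.0, 0.33, 1.68, 0.0, 0.0, 0.47, 1.99, 0.0, 0.0, 0.64, 2.29, 0.0, 0.0, 0.82, 2.58, 0.0, 0.0]
315 [0.18, 0.23, 0.0, 0.0, 0.37, 0.46, 0.0, 0.0, 0.58, 0.67, 0.0, 0.0, 0.8, 0.86, 0.0, 0.0, 1.03, 1.04, 0.0, 0.0, 1.27, 1.21, 0.0, 0.0, 1.53, 1.36, 0.0, 0.0, 1.79, 1.49, 0.0, 0.0]
345 [0.13, 0.06, 0.0, 0.0, 0.27, 0.11, 0.0, 0.0, 0.41, 0.17, 0.0, 0.0, 0.55, 0.21, 0.0, 0.0, 0.69, 0.25, 0.0, 0.0, 0.83, 0.29, 0.0, 0.0, 0.98, 0.32, 0.0, 0.0, 1.12, 0.35, 0.0, 0.0]
360 [0.15, 0.02, 0.0, 0.0, 0.29, 0.04, 0.0, 0.0, 0.44, 0.05, 0.0, 0.0, 0.59, 0.06, 0.0, 0.0, 0.73, 0.07, 0.0, 0.0, 0.88, 0.06, 0.0, 0.0, 1.03, 0.06, 0.0, 0.0, 1.17, 0.05, 0.0, 0.0]
```

```bash
cat > plan.py <<'E'
import numpy as np,sys
from scipy.optimize import least_squares
L=np.loadtxt("log.txt")
def res(x):
    d=L[:,:2]-x[:2];R=np.linalg.norm(d,axis=1);u=d/R[:,None];fr=(L[:,2:]*u).sum(1)
    return (R+fr/1500.-x[2])*1e3
x=least_squares(res,[.5525,.04,.0445]).x
print("centre",x.round(4),"res",res(x).round(1))
d=L[:,:2]-x[:2];print("th",((99.8-np.degrees(np.arctan2(d[:,1],d[:,0])))%360).round(1))
K=np.array([1.3,2.3])*1e3
def cmd(t,F=14.5):
    a=np.radians(99.8-t);u=np.array([np.cos(a),np.sin(a)]);return x[:2]+x[2]*u+F*np.array([u[1],-u[0]])/K
if len(sys.argv)>4:
    c0=np.array([float(sys.argv[1]),float(sys.argv[2])]);a,b=map(float,sys.argv[3:5]);o=[]
    off=c0-cmd(a)
    print("cmd offset mm",off*1e3)
    for i in range(1,9):
        dd=(cmd(a+(b-a)*i/8)-c0+off*max(0,1-i/5))*100;o+=[float(round(dd[0],2)),float(round(dd[1],2)),0,0]
    print(o)
E
python3 plan.py .5151 .0133 233 268
```

```text
centre [0.553  0.039  0.0451] res [ 0.2 -0.1 -0.2  0.2  0.2 -0.2 -0. ]
th [ 13.   44.8  85.2 125.1 159.2 192.6 235.1]
cmd offset mm [1.07115062 2.90531207]
[-0.2, 0.22, 0, 0, -0.38, 0.46, 0, 0, -0.54, 0.71, 0, 0, -0.66, 0.97, 0, 0, -0.77, 1.24, 0, 0, -0.82, 1.57, 0, 0, -0.85, 1.91, 0, 0, -0.85, 2.26, 0, 0]
```

>>> {"op": "apply_moves", "data": {
  "steps": [-0.2, 0.22, 0, 0, -0.38, 0.46, 0, 0, -0.54, 0.71, 0, 0, -0.66, 0.97, 0, 0, -0.77, 1.24, 0, 0, -0.82, 1.57, 0, 0, -0.85, 1.91, 0, 0, -0.85, 2.26, 0, 0]
}}

```text
clock: 18.85
position: [0.5097, 0.031, 0.0569]
ee_rot: [0.005, 0.641, 0.767, -0.002]
contact_force: [1.0, -14.2, 3.0]
width: 0.0222
gripper_force: 50.5
```

```bash
python3 log.py; python3 plan.py .5066 .0359 268 303
```

```text
t 18.85 p [0.5097 0.031  0.0569] th 267.6 R 43.8 Frad 2.0 Ftan -14.1 Fz 3.0 w 0.0222 grip 50.5
centre [0.553  0.039  0.0451] res [ 0.2 -0.1 -0.2  0.2  0.2 -0.2 -0.   0. ]
th [ 13.   44.8  85.2 125.1 159.2 192.6 235.1 269.5]
cmd offset mm [ 0.01317615 -0.00160115]
[0.03, 0.35, 0, 0, 0.08, 0.69, 0, 0, 0.16, 1.04, 0, 0, 0.26, 1.38, 0, 0, 0.4, 1.72, 0, 0, 0.55, 2.04, 0, 0, 0.73, 2.36, 0, 0, 0.94, 2.66, 0, 0]
```

>>> {"op": "apply_moves", "data": {
  "steps": [0, 0.35, 0, 0, 0.04, 0.69, 0, 0, 0.12, 1.04, 0, 0, 0.22, 1.38, 0, 0, 0.36, 1.72, 0, 0, 0.52, 2.06, 0, 0, 0.7, 2.38, 0, 0, 0.92, 2.68, 0, 0]
}}

```text
clock: 19.52
position: [0.5135, 0.059, 0.0567]
ee_rot: [0.001, 0.641, 0.767, -0.004]
contact_force: [-8.9, -11.8, 11.7]
width: 0.0226
gripper_force: 51.4
```

```bash
python3 log.py; python3 plan.py .5158 .0627 303 335;python3 plan.py .5158 .0627 303 330
```

```text
t 19.52 p [0.5135 0.059  0.0567] th 305.4 R 43.3 Frad 2.9 Ftan -14.5 Fz 11.7 w 0.0226 grip 51.4
centre [0.5528 0.039  0.0452] res [-0.  -0.2 -0.2  0.3  0.3 -0.2 -0.2 -0.3  0.6]
th [ 13.3  45.1  85.4 125.  159.  192.3 234.8 269.3 306.7]
cmd offset mm [0.19301561 0.04411647]
[0.2, 0.27, 0, 0, 0.42, 0.52, 0, 0, 0.65, 0.76, 0, 0, 0.9, 0.98, 0, 0, 1.17, 1.19, 0, 0, 1.44, 1.38, 0, 0, 1.73, 1.55, 0, 0, 2.03, 1.71, 0, 0]
centre [0.5528 0.039  0.0452] res [-0.  -0.2 -0.2  0.3  0.3 -0.2 -0.2 -0.3  0.6]
th [ 13.3  45.1  85.4 125.  159.  192.3 234.8 269.3 306.7]
cmd offset mm [0.19301561 0.04411647]
[0.17, 0.23, 0, 0, 0.35, 0.44, 0, 0, 0.54, 0.65, 0, 0, 0.74, 0.84, 0, 0, 0.96, 1.03, 0, 0, 1.18, 1.2, 0, 0, 1.42, 1.36, 0, 0, 1.66, 1.51, 0, 0]
```

>>> {"op": "apply_moves", "data": {
  "steps": [0.13, 0.25, 0.05, 0, 0.3, 0.48, 0.1, 0, 0.49, 0.7, 0.1, 0, 0.69, 0.9, 0.1, 0, 0.9, 1.09, 0.1, 0, 1.12, 1.26, 0.1, 0, 1.36, 1.42, 0.1, 0, 1.6, 1.57, 0.1, 0]
}}

```text
clock: 20.18
position: [0.5265, 0.0762, 0.0567]
ee_rot: [-0.002, 0.642, 0.767, -0.005]
contact_force: [-11.2, -7.1, 9.2]
width: 0.0227
gripper_force: 51.3
```

```bash
python3 log.py; python3 plan.py .5318 .0784 332 352
```

```text
t 20.18 p [0.5265 0.0762 0.0567] th 333.8 R 44.3 Frad 0.9 Ftan -13.2 Fz 9.2 w 0.0227 grip 51.3
centre [0.5527 0.0391 0.0453] res [-0.2 -0.4 -0.2  0.3  0.3 -0.1 -0.3 -0.4  0.4  0.5]
th [ 13.4  45.3  85.5 125.1 158.9 192.1 234.6 269.1 306.6 334.5]
cmd offset mm [-1.9299483  -0.40498773]
[0.23, 0.1, 0, 0, 0.46, 0.2, 0, 0, 0.69, 0.29, 0, 0, 0.92, 0.37, 0, 0, 1.16, 0.44, 0, 0, 1.36, 0.5, 0, 0, 1.56, 0.54, 0, 0, 1.77, 0.58, 0, 0]
```

>>> {"op": "apply_moves", "data": {
  "steps": [0.2, 0.1, 0, 0, 0.4, 0.2, 0, 0, 0.6, 0.28, 0, 0, 0.8, 0.35, 0, 0, 1, 0.42, 0, 0, 1.2, 0.47, 0, 0, 1.4, 0.51, 0, 0, 1.4, 0.51, 0, 0]
}}

```text
clock: 20.85
position: [0.5401, 0.0829, 0.0567]
ee_rot: [-0.004, 0.642, 0.767, -0.004]
contact_force: [-11.3, -3.1, 9.8]
width: 0.0229
gripper_force: 51.3
```

```bash
python3 log.py; python3 plan.py .5458 .0835 350 360
```

```text
t 20.85 p [0.5401 0.0829 0.0567] th 353.6 R 44.4 Frad 0.2 Ftan -11.7 Fz 9.8 w 0.0229 grip 51.3
centre [0.5527 0.0392 0.0453] res [-0.3 -0.4 -0.2  0.4  0.4 -0.1 -0.3 -0.5  0.3  0.5  0.3]
th [ 13.5  45.4  85.6 125.1 158.9 192.1 234.5 269.1 306.6 334.5 353.8]
cmd offset mm [-2.0012741  -0.48176579]
[0.14, 0.03, 0, 0, 0.28, 0.06, 0, 0, 0.42, 0.08, 0, 0, 0.57, 0.1, 0, 0, 0.71, 0.12, 0, 0, 0.81, 0.13, 0, 0, 0.91, 0.14, 0, 0, 1.01, 0.14, 0, 0]
```

>>> {"op": "apply_moves", "data": {
  "steps": [0.12, 0.02, 0, 0, 0.24, 0.04, 0, 0, 0.36, 0.06, 0, 0, 0.45, 0.07, 0, 0, 0.45, 0.07, 0, 0, 0.45, 0.07, 0, 0]
}}

```text
clock: 21.35
position: [0.5441, 0.0841, 0.0567]
ee_rot: [-0.004, 0.642, 0.767, -0.004]
contact_force: [-12.9, -1.9, 8.9]
width: 0.0227
gripper_force: 51.4
```

```bash
python3 log.py
python3 - <<'E'
from h import *
im=get_image("top");cv2.imwrite("pics/top12.png",im[:,:,::-1])
E
```

```text
t 21.35 p [0.5441 0.0841 0.0567] th 359.0 R 44.5 Frad 0.6 Ftan -13.0 Fz 8.9 w 0.0227 grip 51.4
```

>>> {"op": "apply_moves", "data": {
  "steps": [0.04, 0, 0, 0, 0.04, 0, 0, 0, -0.2, -0.02, -0.1, 0, -0.45, -0.05, -0.15, 0, -0.7, -0.05, -0.2, 0, -0.85, -0.05, -0.2, 0, -0.85, -0.05, -0.2, 0, -0.85, -0.05, -0.2, 0]
}}

```text
clock: 22.07
position: [0.5442, 0.0842, 0.0567]
ee_rot: [0.002, 0.642, 0.766, 0.002]
contact_force: [-0.4, 0.7, 8.1]
width: 0.0226
gripper_force: 51.1
```

```bash
python3 log.py; python3 -c "
from h import *
s=get_state();print(s['contact_force'],s['ee_rot'])"
```

```text
t 22.07 p [0.5442 0.0842 0.0567] th 359.1 R 44.7 Frad 0.8 Ftan -0.3 Fz 8.1 w 0.0226 grip 51.1
[-0.42058108  0.73890139  8.07153483] [0.00192363 0.64231641 0.76643509 0.00178338]
```

>>> {"op": "apply_moves", "data": {
  "steps": [0, 0, 0, 0, 0, 0, 0, 0, 0, 0, 0, 0, 0, 0, 0, 0, 0, 0, 0, 0],
  "jaw": 110
}}

```text
clock: 22.48
position: [0.542, 0.0841, 0.0545]
ee_rot: [-0.0, 0.642, 0.766, -0.0]
contact_force: [0.4, 0.6, 0.8]
width: 0.0482
gripper_force: 0.0
```

```bash
python3 log.py
```

```text
t 22.48 p [0.542  0.0841 0.0545] th 356.3 R 45.0 Frad 0.5 Ftan 0.5 Fz 0.8 w 0.0482 grip 0.0
```

>>> {"op": "apply_moves", "data": {
  "steps": [0, 0, 1, 0, 0, 0, 2.5, 0, 0, 0, 4, 0, 0, 0, 6, 0, 0, -0.3, 7.5, 0, 0, -0.3, 7.5, 0, 0, -0.3, 7.5, 0, 0, -0.3, 7.5, 0]
}}

```text
clock: 23.15
position: [0.5414, 0.0811, 0.1293]
ee_rot: [-0.0, 0.642, 0.766, -0.0]
contact_force: [-0.3, 0.2, -1.2]
width: 0.0483
gripper_force: 0.0
```

Run:
```python
from h import *
s=get_state();print(s["position"],s["contact_force"])
W=calibration("wrist");im=get_image("wrist");cv2.imwrite("pics/wrist13.png",im[:,:,::-1]);g=cv2.cvtColor(im,cv2.COLOR_RGB2GRAY)
n,l,st,c=cv2.connectedComponentsWithStats((g<36).astype(np.uint8))
for i in range(1,n):
  if 1000<st[i,4]<3000:print(st[i].tolist(),c[i].round(1))
hr=(g>150).astype(np.uint8);print([ (np.where(hr[r,285:350])[0]+285)[[0,-1]].tolist() for r in (303,308,312,317,322,326,330) if hr[r,285:350].any()])
o=cv2.imread("pics/wrist11.png",0);hr=(o>150).astype(np.uint8);print([ (np.where(hr[r,285:350])[0]+285)[[0,-1]].tolist() for r in (303,308,312,317,322,326,330) if hr[r,285:350].any()])
```

```text
[0.54143321 0.08111923 0.12925032] [-0.3468981   0.24100742 -1.21196389]
[46, 0, 233, 44, 1830] [158.9  19.4]
[3, 18, 300, 64, 2476] [162.4  50.9]
[300, 230, 49, 60, 2119] [322.6 259.4]
[78, 412, 60, 68, 1559] [ 99.9 452.4]
[[311, 338], [306, 343], [304, 345], [302, 346], [302, 345], [303, 344], [306, 342]]
[[302, 333], [298, 337], [296, 338], [296, 339], [296, 338], [298, 337], [300, 333]]
```

The knob is back within about 1° of the start and released. Next I check the ferrule from the earlier viewpoint.

>>> {"op": "apply_moves", "data": {
  "steps": [0.5, -2, 0.8, 0, 1, -5, 0.8, 0, 1.5, -8, 0.8, 0, 2, -11, 0.8, 0, 2.5, -13.5, 0.8, 0, 2.9, -14.1, 0.8, 0, 2.9, -14.1, 0.8, 0, 2.9, -14.1, 0.8, 0]
}}

```text
clock: 23.87
position: [0.5704, -0.0593, 0.1368]
ee_rot: [-0.001, 0.643, 0.766, -0.0]
contact_force: [0.3, -0.4, 1.6]
width: 0.0488
gripper_force: 0.0
```

Run:
```python
from h import *
s=get_state();print(s["position"],s["clock"])
im=get_image("wrist");cv2.imwrite("pics/wrist14.png",im[:,:,::-1]);W=calibration("wrist");g=cv2.cvtColor(im,cv2.COLOR_RGB2GRAY)
n=np.array([.5695,-.0592,.058]);a=np.radians(9.9);ax=np.array([-np.sin(a),np.cos(a),0])
sh=n-ax*.043
for nm,q in(("shoulder ctr",sh),("shoulder top",sh+[0,0,.0125]),("f top near shoulder",sh+[0,0,.015]),("f far top",sh+ax*.026+[0,0,.015]),("+1mm",sh+ax*.027+[0,0,.015]),("ram face top",n+ax*.021+[0,0,.013])):print(nm,np.round(proj(W,q),1))
u=int(proj(W,n)[0])
hsv=cv2.cvtColor(im,cv2.COLOR_RGB2HSV)
for r in range(190,330,2):print(r,im[r,u].tolist(),int(hsv[r,u,1]),end=" | ")
```

```text
[ 0.57043184 -0.05926638  0.13677154] 23.8667
shoulder ctr [316.9 293.9]
shoulder top [316.9 301.2]
f top near shoulder [316.9 302.8]
f far top [317.  265.1]
+1mm [317.  263.6]
ram face top [317.2 205.7]
190 [179, 186, 182] 10 | 192 [162, 168, 165] 9 | 194 [127, 131, 128] 8 | 196 [164, 173, 177] 19 | 198 [180, 191, 195] 20 | 200 [181, 192, 196] 20 | 202 [160, 173, 174] 21 | 204 [147, 165, 165] 28 | 206 [147, 164, 165] 28 | 208 [147, 165, 165] 28 | 210 [147, 166, 165] 29 | 212 [147, 165, 165] 28 | 214 [147, 165, 165] 28 | 216 [146, 164, 163] 28 | 218 [146, 163, 164] 28 | 220 [148, 165, 165] 26 | 222 [147, 165, 165] 28 | 224 [149, 165, 167] 27 | 226 [148, 166, 167] 29 | 228 [148, 167, 166] 29 | 230 [148, 166, 165] 28 | 232 [149, 167, 167] 27 | 234 [148, 165, 165] 26 | 236 [146, 163, 163] 27 | 238 [145, 163, 163] 28 | 240 [145, 162, 162] 27 | 242 [145, 161, 162] 27 | 244 [146, 163, 163] 27 | 246 [148, 165, 165] 26 | 248 [107, 117, 116] 22 | 250 [169, 177, 178] 13 | 252 [183, 193, 193] 13 | 254 [181, 192, 191] 15 | 256 [178, 188, 189] 15 | 258 [136, 140, 138] 7 | 260 [125, 131, 132] 14 |
[... 159 characters left out ...]
, 184, 186] 14 | 276 [178, 189, 190] 16 | 278 [179, 189, 190] 15 | 280 [178, 189, 190] 16 | 282 [178, 187, 190] 16 | 284 [181, 191, 192] 15 | 286 [179, 188, 189] 13 | 288 [173, 181, 183] 14 | 290 [172, 181, 183] 15 | 292 [175, 184, 186] 15 | 294 [179, 188, 190] 15 | 296 [179, 190, 192] 17 | 298 [157, 127, 85] 117 | 300 [209, 168, 112] 118 | 302 [206, 166, 112] 116 | 304 [206, 168, 115] 113 | 306 [206, 169, 118] 109 | 308 [206, 170, 120] 106 | 310 [205, 169, 120] 106 | 312 [205, 168, 118] 108 | 314 [204, 168, 117] 109 | 316 [203, 166, 115] 111 | 318 [202, 165, 112] 114 | 320 [200, 161, 107] 119 | 322 [200, 160, 104] 122 | 324 [170, 138, 94] 114 | 326 [84, 89, 89] 14 | 328 [163, 171, 169] 12 |
```

Run:
```python
import cv2,numpy as np
for f in("wrist10","wrist14"):
    im=cv2.imread(f"pics/{f}.png");h=cv2.cvtColor(im,cv2.COLOR_BGR2HSV);m=(h[...,1]>80)&(h[...,2]>60)
    print(f)
    for r in range(254,336,2):
        c=np.where(m[r,260:370])[0]+260
        if len(c):print((r,int(c.min()),int(c.max()),len(c)),end=" ")
    print()
```

```text
wrist10
(258, 303, 319, 17) (260, 302, 320, 19) (262, 301, 321, 21) (264, 299, 322, 24) (266, 299, 323, 25) (268, 299, 323, 25) (270, 299, 323, 25) (272, 299, 323, 25) (274, 299, 323, 25) (276, 300, 323, 24) (278, 300, 323, 24) (280, 300, 323, 24) (282, 300, 323, 24) (284, 299, 323, 25) (286, 296, 326, 31) (288, 293, 328, 36) (290, 293, 328, 36) (292, 293, 329, 37) (294, 293, 329, 37) (296, 293, 329, 37) (298, 293, 329, 37) (300, 293, 329, 37) (302, 293, 328, 36) (304, 293, 328, 36) (306, 293, 328, 36) (308, 294, 328, 35) (310, 294, 328, 35) (312, 294, 328, 35) (314, 294, 328, 35) (316, 294, 328, 35) (318, 294, 328, 35) (320, 294, 328, 35) 
wrist14
(296, 299, 335, 11) (298, 299, 335, 37) (300, 299, 335, 37) (302, 299, 335, 37) (304, 299, 334, 36) (306, 299, 334, 36) (308, 299, 334, 36) (310, 299, 334, 36) (312, 299, 334, 36) (314, 299, 334, 36) (316, 299, 334, 36) (318, 299, 334, 36) (320, 300, 334, 35) (322, 300, 334, 35) (324, 300, 334, 35)
```

```bash
python3 -c "
from rig import *
print(sign_off())"
```

```text
the job is handed in; nothing more can be done
None
```

I laid the ferrule in the nest, turned the wheel clockwise one revolution to within about 1° of the mark, and handed the job in at about 24 s. The last wrist picture puts the ferrule about 1 mm from the shoulder and the ram back home; I read these from pixels, so good to about 1.5 mm.

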